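# Scoop ground rollers against a fence and put the loaded pan back on a counting scale

### The arm

A 7-joint arm with a two-finger parallel gripper is mounted at the origin on a cart in front of the work surface, level with it; the furniture and walls round the work are solid. World frame = base frame: x ahead of the robot, y to its left, z up, the work surface at z = 0. Lengths are in m, angles in rad, forces in N, time in s.
With the tool pointing down it reaches from about 0.4 to 0.85 m from the base axis. Payload 10.4 kg.
Tool frame: the origin (TCP) lies on the front face of the gripper's body, between the roots of the fingers; the fingertips stand 70 mm ahead of it and the grasp point (between the pads) lies 51 mm ahead of it (grasp_offset is the distance from the TCP to the grasp point, in m); z points along the fingers, y is the direction in which the jaws open and shut (so a half turn about z gives the same grasp; the last joint's range is limited). The gripper opens to 87 mm and grips with 3 to 60 N. Pads are 19 mm wide; open, the fingers measure 117 mm over their backs; the gripper's body (75 mm by 190 mm) begins 51 mm behind the grasp point.
Start: joints at [1.107, 0.332, -0.065, 1.46, 0.022, 1.35, -0.088], TCP at [0.267, -0.565, 0.292] pointing down, gripper open.
Joint ranges: [-2.6, 2.6], [-0.5, 2.12], [-1.47, 1.34], [0.16, 2.42], [-1.27, 4.41], [0.06, 2.06], [-2.6, 2.6]. Speed limits (rad/s): [2.22, 2.22, 2.79, 2.79, 3.14, 3.14, 3.14].

### API

Orientations are given as a unit quaternion [x, y, z, w].
In Python, from bench import * gives the robot as it stands. The module is installed in compiled form; this text tells all that it offers.
- The arm moves only by the tool arm_command, never from a script. Its argument "commands" is a list of rows, each a list of 3 entries, a list of its own where there are three numbers: the opening in per cent of the stroke, from 0 (shut) to 100 (fully open), then the shift along the tool's x, y, z in m, then the turn, a rotation vector about the tool's x, y, z in rad. A call has exactly 10 rows; each row is the pose to reach, as a shift and turn from the pose commanded when the call began, along the tool's axes at that moment; what a row does not reach only later rows make up. A row lasts 1/12 s, in which the tool goes at most 41.7 mm and 7.16 degrees, less where a joint would pass 70% of its speed; a pose out of reach is approached as far as the arm can. A call with a gripper value outside its range is refused whole. The fingers move at their own pace and stop on an object; "squeeze" is the grip in N (left out, the last holds). Time passes only in rows, so rows that repeat a pose let the fingers close, or fill a call up. It gives the time, the measured TCP pose, the force and the opening at its end, in the units of the state.
- read_state(): the state, without advancing time (a new reading comes with each control period).
- camera(name): name is "side" or "top" or "wrist"; returns a dict with "pixels" (420x560x3 uint8, red, green, blue), "fx", "fy", "cx", "cy" (pixels), "dist_coeffs" ([k1, k2, p1, p2, k3] as OpenCV has them; the pictures are not rectified), "rvec" (rotation vector, rad) and "tvec" (3), from world to camera coordinates, as OpenCV has them; the wrist camera has in their place "mount" (4x4, takes a point from camera to tool coordinates, whose origin is the TCP and whose axes are the flange's). Camera axes: x right, y down, z forward; pixel columns grow to the right and rows downward; lengths in m; the calibration is good to about 2 mm. A picture is of the moment at which its call begins: read the wrist's pose just before it. There is no depth.
- close_job(): hands the job in, once; it reports no verdict.
The state is a dict: "time": time; "joint_positions": joint angles; "joint_vel": joint speeds; "joint_torque": joint torques, N m; "ee_pos": TCP position; "eef_rot": TCP orientation; "ft_force": force on the tool from outside, world axes, zero at the start; "torque": the same for the moment, N m; "width": finger opening in m.
Only numpy, scipy, OpenCV 4.12 (cv2) and the standard library are available. Lean on these libraries where they do the work, as an engineer would, in place of code of your own. Each camera call takes 0.05 s, during which the arm holds its last target.

### The job

Three freshly ground rollers lie in front of the bench fence, waiting to be counted. Take the counting scale's lift-off pan by its grip, push its lip along the bench under all three rollers until it meets the fence's face (locked at a setting nobody has measured, so feel for it), tip the lip up so that the rollers run back into the pan, lift them clear, then lower the pan level onto the scale so that both knuckles drop over the two pins and it rests fully down on the platter, and let go. Touch the rollers with the pan only, never with the gripper; do not ram the fence or press hard on the scale, whose load cell is delicate, and leave the beaker, the plug gauge and the loose bearing where they are.

Things in the scene. Friction and masses are not known exactly. Their poses are not given: they have to be found in the camera images.
- pan: Loose scale pan of bright sheet steel, an open scoop, 0.28 kg, 146 wide over the cheeks, floor 2 thick. Origin on the underside (z=0); x points to the lip, z up. Inside: x -60 to 44, y +-70. Lip edge at x=75, 1.5 thick, ramp up to a 5.5 high bead at x=48 that keeps rollers in. Back wall 42 high at x=-63; cheeks slope from 42 down to 8 at the lip. Steel strap behind the back wall to x=-68.
- pan_grip (a point): Middle of the pan's black grip, at pan x=-10, y=0, z=90. The grip bar lies along pan x (x -53 to 41), 22 wide in y, 28 high (z 76 to 104), so jaws close along pan y; it stands open towards the lip. Below it the pan is open. The loaded pan balances close under it. Pushed hard, the grip can slide or turn a few mm in the jaws, so feel for the pins afterwards.
- pan_lip (a point): Middle of the pan's lip edge on the underside, at pan x=75, y=0, z=0. With the lip against the fence the last roller still lies on the lip ramp; with the lip raised by 0.3 to 0.4 rad the rollers run back over the bead to the back wall, and they run forward to the bead again when the pan is levelled, so level it slowly.
- pan_seat (a point): Point of the pan's underside midway between its two knuckles, at pan x=-10, y=0, z=0. The knuckles are upright dark steel tubes welded outside the cheeks at pan x=-10, y=+-84: bore 14, outside 21, from z=8 to z=24, open at both ends.
- roller_0: Loose ground aluminium idler roller with two black rubber rings, 22 diameter x 95 long, about 0.09 kg, rolls freely. Origin at its centre, axis along its own y. It starts nearest the fence, its axis roughly parallel to the fence, its centre 18 to 30 in front of the fence origin.
- roller_1: Roller like roller_0, 22 x 95, origin at its centre, axis along its own y; it starts as the middle one, 63 to 75 in front of the fence origin.
- roller_2: Roller like roller_0, 22 x 95, origin at its centre, axis along its own y; it starts farthest from the fence, 108 to 120 in front of it.
- fence: Adjustable fence, grey base bolted to the bench, bright steel face plate on two guide bars, 200 long (y +-100) x 75 high x 10, standing upright on the bench. Its knobs lock the face anywhere from x=0 to x=25 of the fence frame; the setting is not measured: feel for it. Face looks to -x (to the robot). Origin on the bench in the middle of the foremost setting. Base behind: x 45 to 125, up to 86 high.
- scale: Low white counting scale, does not move, 215 x 200. Origin on the bench under the middle of the platter; console with keys and blank display towards its -x (x -70 to -140, up to 40 high). Platter of bright steel, x -56 to 64, y +-70, top at z=60. The pan may sit either way round.
- cradle (a point): Middle of the scale's platter top (z=60), midway between the two pins. The pan's seat point comes to rest here, the pan's x along the scale's x.
- pin_left (a point): Tip of the steel pin at the scale's y=+84 (x=0), tip at z=94. Pins are upright, 8 diameter, tapering over the last 10 to a 3 wide tip; they stand 34 above the platter top. With the pan's knuckles just over the tips its underside is 26 above the platter.
- pin_right (a point): Tip of the like pin at the scale's y=-84 (x=0), tip at z=94.
- beaker: Glass beaker, 83 diameter x 113 high, loose, standing between fence and scale; origin under its centre. A bystander.
- plug_gauge: Black double plug gauge, 33 diameter x 66 high, loose, standing; origin under its centre. A bystander.
- bearing: Steel ball bearing, 76 diameter x 17 high, loose, lying flat; origin under its centre. A bystander.

How it is judged:
On the way, in this order (a step that is already met when the one before it is completed fails the run):
1. the pan's lip, down on the bench, has been pushed until it meets the fence (over 1 N between pan and fence) (contact force between pan and fence above 1 N and height (world z) of pan_lip below 0.012 m), for 0.02 s.
2. all three rollers lie in the pan behind its bead and the pan is lifted at least 40 mm clear of the bench (x of roller_0 in the frame of pan between -0.062 and 0.046 m and y of roller_0 in the frame of pan between -0.071 and 0.071 m and z of roller_0 in the frame of pan between 0.004 and 0.055 m and x of roller_1 in the frame of pan between -0.062 and 0.046 m and y of roller_1 in the frame of pan between -0.071 and 0.071 m and z of roller_1 in the frame of pan between 0.004 and 0.055 m and x of roller_2 in the frame of pan between -0.062 and 0.046 m and y of roller_2 in the frame of pan between -0.071 and 0.071 m and z of roller_2 in the frame of pan between 0.004 and 0.055 m and height (world z) of each of pan, pan_lip above 0.04 m), for 0.2 s.
At the end, for the whole second after the job is handed in: The pan is let go, still and level (0.05 rad) on the platter, knuckles over both pins: seat point within 6 mm sideways and 3 mm in height of the platter's middle, turned less than 0.1 rad from the scale (either way round); all three rollers lie still in the pan behind its bead (x of roller_0 in the frame of pan between -0.062 and 0.046 m and y of roller_0 in the frame of pan between -0.071 and 0.071 m and z of roller_0 in the frame of pan between 0.004 and 0.055 m and x of roller_1 in the frame of pan between -0.062 and 0.046 m and y of roller_1 in the frame of pan between -0.071 and 0.071 m and z of roller_1 in the frame of pan between 0.004 and 0.055 m and x of roller_2 in the frame of pan between -0.062 and 0.046 m and y of roller_2 in the frame of pan between -0.071 and 0.071 m and z of roller_2 in the frame of pan between 0.004 and 0.055 m and horizontal distance between pan_seat and cradle below 0.006 m and z of pan_seat in the frame of cradle between -0.003 and 0.003 m and angle between the x axis of pan and the x axis of scale, either way round below 0.1 rad and angle between pan's own z axis and vertical below 0.05 rad and linear speed of pan below 0.02 m/s and linear speed of each of roller_0, roller_1, roller_2 below 0.03 m/s); the robot touches nothing.
It fails at once if the gripper touches a roller (over 2 N) (contact force between the fingers and roller_0 above 2 N or contact force between the fingers and roller_1 above 2 N or contact force between the fingers and roller_2 above 2 N).
It fails at once if the pan rams the fence (over 60 N) (contact force between pan and fence above 60 N).
It fails at once if the pan presses hard on the scale (over 60 N) (contact force between pan and scale above 60 N).
It fails at once if the beaker, the plug gauge or the bearing is moved by more than 25 mm (distance of any of beaker, plug_gauge, bearing from where it was at the start of the episode above 0.025 m).
It also fails if it takes over 64 s, if anything falls off the work surface, if the arm or the gripper's body presses on something with over 40 N, if the wrist force passes 120 N, or if a joint passes its speed limit or range.

## Working session

There is one attempt and no reset: what is moved stays moved. The work goes in short steps, Python scripts to look and compute and a tool call to move; the robot and the scene stay as the last step left them, time stands still between calls to the robot, and variables do not carry over. Pictures are saved under pics/ and viewed, and the job is handed in when it is done.

Besides the shell and the picture viewer there is one more tool, called as name([rows], argument=value, ...), one row to a line, values as JSON. arm_command: Moves the arm, as the interface text tells. Its arguments: {"type":"object","properties":{"commands":{"type":"array","items":{"type":"array"}},"squeeze":{"type":"number"}},"required":["commands"]}

```bash
mkdir -p pics; python3 - <<'E'
from bench import *
import cv2
s=read_state()
for k,v in s.items(): print(k,v)
for n in ("side","top","wrist"):
    c=camera(n)
    print(n,{k:(v if k!="pixels" else v.shape) for k,v in c.items()})
    cv2.imwrite(f"pics/{n}0.png",c["pixels"][:,:,::-1])
E
```

```text
time 0.0
joint_positions [ 1.10737399  0.33287171 -0.06469766  1.46095911  0.0215949   1.34990971
 -0.08847675]
joint_vel [-1.68879220e-04  5.55758034e-05 -7.65190049e-04  1.70498537e-03
 -1.26021046e-03 -7.41508755e-04  1.11572707e-04]
joint_torque [-2.43543809e-04 -6.23256969e+01  2.49167177e-02 -3.89897919e+01
 -6.11930341e-02  3.98132997e-02  1.25848001e-04]
ee_pos [ 0.26654765 -0.56498116  0.29144548]
eef_rot [ 9.75802867e-01  2.18650947e-01 -1.90067941e-04 -7.00972413e-04]
ft_force [-0.40894899  0.97513453  0.06760459]
torque [0.04173273 0.01216433 0.00223602]
width 0.08692977973170188
side {'pixels': (420, 560, 3), 'fx': 523.0244938298536, 'fy': 523.0244938298536, 'cx': 283.4031348570614, 'cy': 213.57543527982074, 'dist_coeffs': array([-0.16813005,  0.        ,  0.        ,  0.        ,  0.        ]), 'rvec': array([ 0.04252652,  2.82174903, -1.29940822]), 'tvec': array([ 0.55543445, -0.03180809,  1.61720527])}
top {'pixels': (420, 560, 3), 'fx': 437.25196449857276, 'fy': 437.25196449857276, 'cx': 283.4794770580515, 'cy': 209.82879328380852, 'dist_coeffs': array([-0.09726487,  0.        ,  0.        ,  0.        ,  0.        ]), 'rvec': array([ 2.16746764, -2.20902108,  0.04524216]), 'tvec': array([0.14341551, 0.55912491, 1.07219507])}
wrist {'pixels': (420, 560, 3), 'fx': 312.1966381087874, 'fy': 312.1966381087874, 'cx': 279.4220088570899, 'cy': 208.11498137885837, 'dist_coeffs': array([0.01707665, 0.        , 0.        , 0.        , 0.        ]), 'mount': array([[-3.43214158e-04, -9.57010274e-01, -2.90053818e-01,
         7.92214898e-02],
       [ 9.99999862e-01, -2.13196474e-04, -4.79851963e-04,
        -3.96074901e-04],
       [ 3.97384807e-04, -2.90053943e-01,  9.57010215e-01,
        -9.32176885e-02],
       [ 0.00000000e+00,  0.00000000e+00,  0.00000000e+00,
         1.00000000e+00]])}
```

View pics/top0.png

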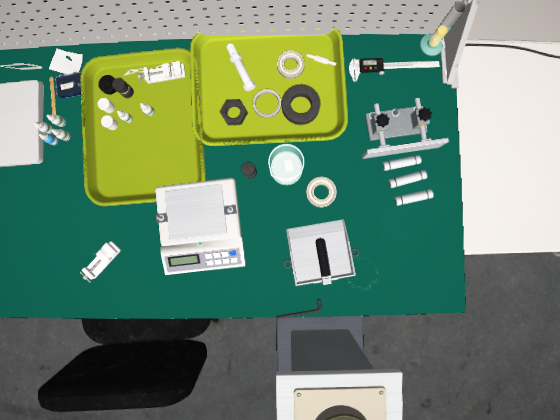

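View pics/side0.png

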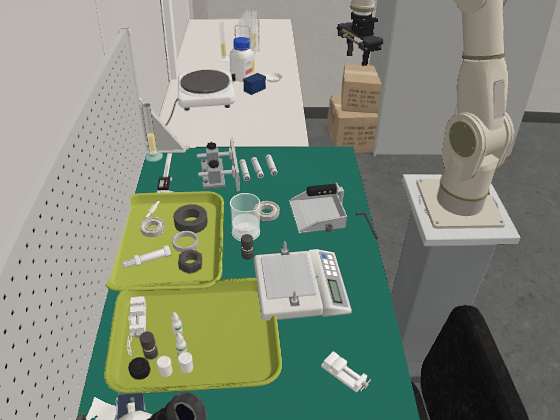

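View pics/wrist0.png

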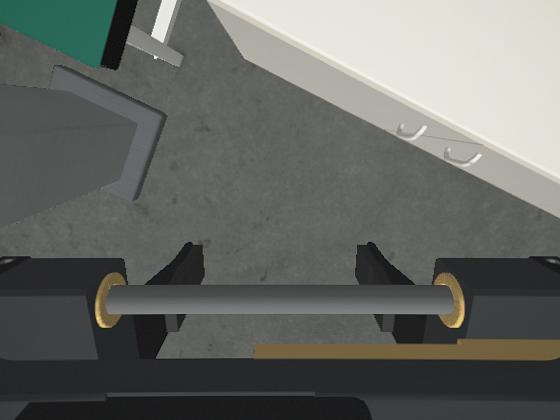

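The top picture shows the scale at about (200,225), the pan at (322,250) with its black grip from (321,238) to (326,278), the fence face along (365,153)-(447,141), the rollers at (402,163), (408,180) and (414,198), the beaker at (286,163), the plug gauge at (249,170) and the bearing at (321,192). Next I'll enlarge crops so I can measure.

```bash
cat > h.py <<'E'
from bench import *
import numpy as np, cv2
from scipy.spatial.transform import Rotation as R
def K(c): return np.array([[c['fx'],0,c['cx']],[0,c['fy'],c['cy']],[0,0,1.]])
def ext(c,st=None):
    if 'rvec' in c:
        Rm=cv2.Rodrigues(np.array(c['rvec']))[0]; t=np.array(c['tvec']); return Rm,t
    T=np.eye(4); T[:3,:3]=R.from_quat(st['eef_rot']).as_matrix(); T[:3,3]=st['ee_pos']
    W=np.linalg.inv(T@c['mount']); return W[:3,:3],W[:3,3]
def ray(c,px,st=None):
    Rm,t=ext(c,st)
    u=cv2.undistortPoints(np.array(px,float).reshape(-1,1,2),K(c),c['dist_coeffs']).reshape(-1,2)
    d=np.c_[u,np.ones(len(u))]@Rm; return -Rm.T@t,d
def onz(c,px,z,st=None):
    o,d=ray(c,px,st); return o+d*((z-o[2])/d[:,2])[:,None]
def proj(c,P,st=None):
    Rm,t=ext(c,st)
    return cv2.projectPoints(np.array(P,float).reshape(-1,3),cv2.Rodrigues(Rm)[0],t,K(c),c['dist_coeffs'])[0].reshape(-1,2)
def tri(cs,pxs,sts=(None,None)):
    A=[];b=[]
    for c,p,s in zip(cs,pxs,sts):
        o,d=ray(c,p,s); d=d[0]/np.linalg.norm(d[0]); M=np.eye(3)-np.outer(d,d); A.append(M); b.append(M@o)
    x,r,_,_=np.linalg.lstsq(np.vstack(A),np.hstack(b),rcond=None); return x,r
def crop(im,x0,y0,x1,y1,k,fn):
    cv2.imwrite(fn,cv2.resize(im[y0:y1,x0:x1,::-1],None,fx=k,fy=k,interpolation=cv2.INTER_CUBIC))
def geo(n): # calibration only (fixed cams) from saved
    return np.load(f'cal_{n}.npy',allow_pickle=True).item()
E
python3 - <<'E'
from h import *
for n in("top","side"):
    c=camera(n); np.save(f'cal_{n}.npy',c,allow_pickle=True)
    if n=="top":
        crop(c['pixels'],270,200,370,300,6,'pics/t_pan.png'); crop(c['pixels'],355,90,455,210,5,'pics/t_fence.png'); crop(c['pixels'],150,170,260,280,5,'pics/t_scale.png')
    else:
        crop(c['pixels'],280,170,360,240,8,'pics/s_pan.png'); crop(c['pixels'],190,130,290,200,7,'pics/s_fence.png'); crop(c['pixels'],245,235,360,325,6,'pics/s_scale.png')
E
```

```text
(no output)
```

View pics/t_pan.png

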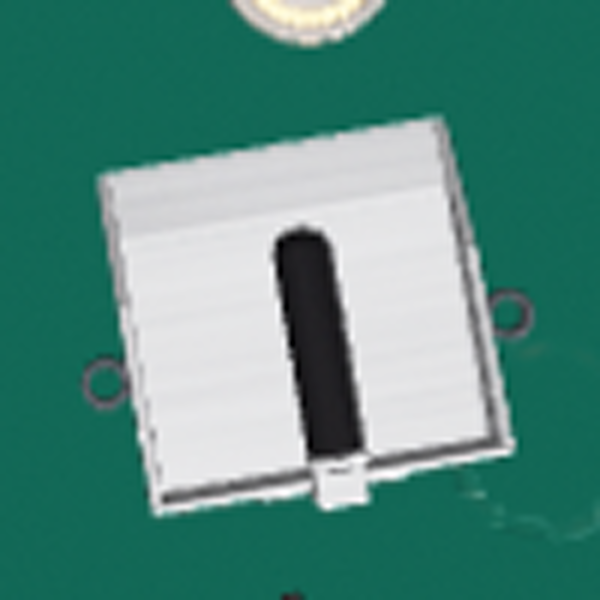

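View pics/t_fence.png

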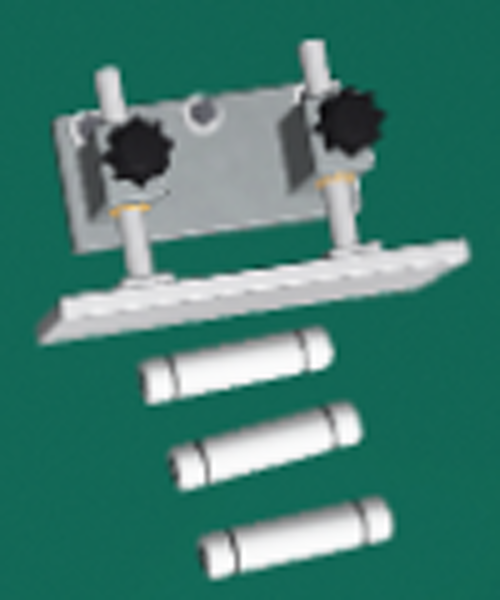

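View pics/t_scale.png

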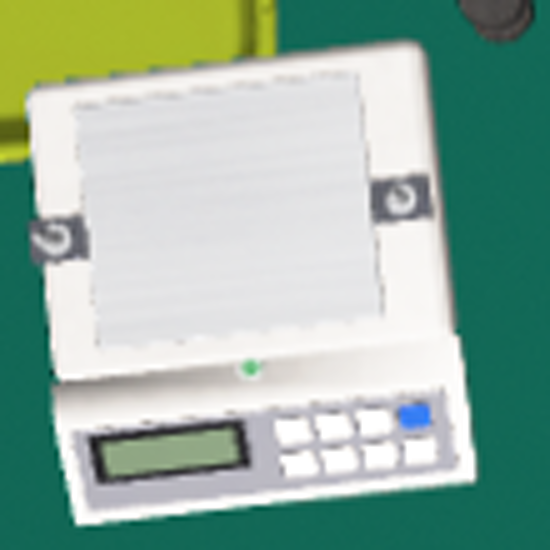

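View pics/s_pan.png

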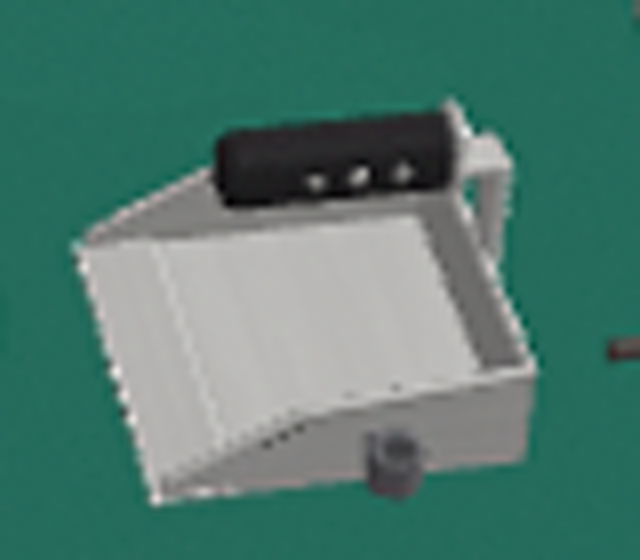

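View pics/s_fence.png

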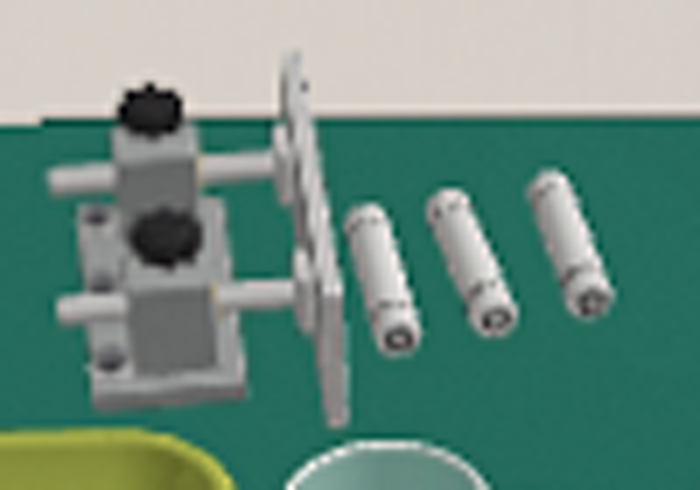

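View pics/s_scale.png

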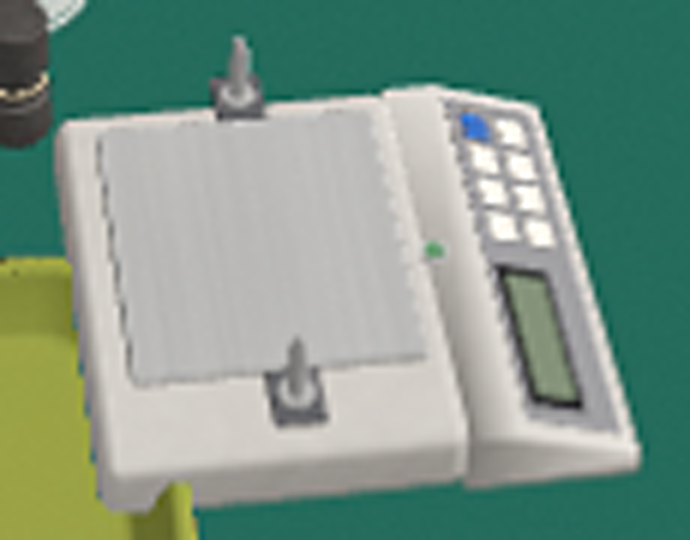

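```bash
python3 - <<'E'
from h import *
T=geo('top');S=geo('side')
def tp(x0,y0,k,*p): return [((a+.5)/k-.5+x0,(b+.5)/k-.5+y0) for a,b in p]
np.set_printoptions(precision=4,suppress=True)
pk=onz(T,tp(270,200,6,(105,384),(509,314)),.024); print('knuckles',pk, np.linalg.norm(pk[0]-pk[1]))
d=pk[0]-pk[1]; yaw=np.arctan2(-d[0],d[1]); print('mid',pk.mean(0),'yaw',yaw)
# lip corners, back corners
l=onz(T,tp(270,200,6,(99,178),(441,118)),.008); b=onz(T,tp(270,200,6,(156,514),(513,450)),.042); print('lip',l,np.linalg.norm(l[0]-l[1]),'back',b,np.linalg.norm(b[0]-b[1]))
for v in(l,b): d=v[0]-v[1]; print(np.arctan2(-d[0],d[1]))
g=onz(T,tp(270,200,6,(302,230),(336,458)),.1); print('grip',g); d=g[0]-g[1]; print(np.arctan2(d[1],d[0]))
print('side knuckle',onz(S,tp(280,170,8,(397,440)),.024))
# fence
f=onz(T,tp(355,90,5,(41,342),(418,291)),0); d=f[0]-f[1]; print('fence bottom',f,np.linalg.norm(d),np.arctan2(-d[0],d[1]))
f2=onz(T,tp(355,90,5,(62,301),(468,243)),.075); d=f2[0]-f2[1]; print('fence top',f2,np.linalg.norm(d),np.arctan2(-d[0],d[1]))
bb=onz(T,tp(355,90,5,(78,252),(357,212)),.0); d=bb[0]-bb[1]; print('base front',bb,np.linalg.norm(d),np.arctan2(-d[0],d[1]))
for e in [((143,380),(332,348)),((174,468),(362,424)),((203,556),(392,519))]:
    r=onz(T,tp(355,90,5,*e),.011); d=r[0]-r[1]; print('roller',r.mean(0),np.linalg.norm(d),np.arctan2(-d[0],d[1]))
for p in [((340,425),)]: print('side fence corner',onz(S,tp(190,130,7,*p),0))
# pins
for a,bq in [((58,238),(297,342)),((403,198),(239,40))]:
    pass
for nm,t,s in [('right',(405,193),(239,40)),('left',(62,232),(296,340))]:
    x,r=tri([T,S],[tp(150,170,5,t),tp(245,235,6,s)]); print(nm,x,r, onz(T,tp(150,170,5,t),.094),onz(S,tp(245,235,6,s),.094))
pl=onz(T,tp(150,170,5,(76,106),(357,73),(383,314),(98,347)),.06); print('platter',pl,pl.mean(0))
print('beaker',onz(T,[(286,163)],.0),'bearing',onz(T,[(321,192)],.017),'plug',onz(T,[(249,170)],.066))
E
```

```text
knuckles [[ 0.4289  0.1263  0.024 ]
 [ 0.4542 -0.0399  0.024 ]] 0.16812514506617188
mid [0.4416 0.0432 0.024 ] yaw 0.15133131444663334
lip [[ 0.5134  0.1273  0.008 ]
 [ 0.5357 -0.0159  0.008 ]] 0.1448931218197801 back [[ 0.3776  0.1067  0.042 ]
 [ 0.4004 -0.0376  0.042 ]] 0.14603227234261681
0.15417678646165578
0.15658566877283023
grip [[0.4913 0.0496 0.1   ]
 [0.4044 0.0386 0.1   ]]
0.1268962949702636
side knuckle [[0.4301 0.1185 0.024 ]]
fence bottom [[ 0.6909 -0.0715  0.    ]
 [ 0.7145 -0.2676  0.    ]] 0.19754475783867287 0.12014289638881791
fence top [[ 0.6976 -0.0691  0.075 ]
 [ 0.7233 -0.267   0.075 ]] 0.19947740426416108 0.12892505514939395
base front [[ 0.737  -0.092   0.    ]
 [ 0.7561 -0.2376  0.    ]] 0.1467898474690198 0.1301032509873173
roller [ 0.6762 -0.1693  0.011 ] 0.0984008673655152 0.1519488825612182
roller [ 0.6343 -0.1833  0.011 ] 0.09909477588934001 0.21115026819172808
roller [ 0.5878 -0.1966  0.011 ] 0.09863656707447035 0.17261316488686718
side fence corner [[ 0.6957 -0.075   0.    ]]
right [0.5646 0.2547 0.0902] [0.] [[0.5637 0.2543 0.094 ]] [[0.5655 0.2587 0.094 ]]
left [0.5493 0.4185 0.0839] [0.] [[0.5486 0.4156 0.094 ]] [[0.5503 0.4273 0.094 ]]
platter [[0.611  0.4185 0.06  ]
 [0.624  0.2813 0.06  ]
 [0.508  0.2701 0.06  ]
 [0.4945 0.4083 0.06  ]] [0.5594 0.3445 0.06  ]
beaker [[0.6817 0.1243 0.    ]] bearing [[0.6043 0.0385 0.017 ]] plug [[0.656  0.2128 0.066 ]]
```

```bash
cat >> h.py <<'E'
def down(yaw,pitch=0.):
    # tool x along pan x heading yaw, z down; pitch>0 raises pan lip (+x end up)
    b=np.array([[np.cos(yaw),np.sin(yaw),0],[np.sin(yaw),-np.cos(yaw),0],[0,0,-1]]) # columns x,y,z
    return R.from_matrix(b)*R.from_rotvec([0,pitch,0])
def go(pos,yaw,pitch=0.):
    s=read_state(); q=R.from_quat(s['eef_rot']); 
    d=q.inv().apply(np.array(pos)-s['ee_pos']); r=(q.inv()*down(yaw,pitch)).as_rotvec()
    print('shift',np.round(d,4),'turn',np.round(r,4),'| |',round(float(np.linalg.norm(d)),4))
    return d,r
def where():
    s=read_state(); m=R.from_quat(s['eef_rot']).as_matrix()
    print('t',round(s['time'],2),'pos',np.round(s['ee_pos'],4),'yaw',round(float(np.arctan2(m[1,0],m[0,0])),4),'pitch',round(float(np.arcsin(m[2,0])),4),'zaxis',np.round(m[:,2],4),'F',np.round(s['ft_force'],2),'M',np.round(s['torque'],2),'w',round(float(s['width']),4)); return s
E
python3 -c "
from h import *
where(); go((0.45,-0.20,0.28),0.12)
print(down(.1,.3).as_matrix()[2,0])"
```

```text
t 0.25 pos [ 0.2666 -0.5651  0.2919] yaw 0.4408 pitch -0.0 zaxis [-3.e-04  6.e-04 -1.e+00] F [-0.5  -1.15 -0.09] M [ 0.01 -0.03 -0.08] w 0.0868
shift [ 0.3216 -0.252   0.012 ] turn [-6.000e-04  1.000e-04  3.208e-01] | | 0.4088
0.2955202066613396
```

arm_command([
  [100, [0.032, -0.025, 0.001], [0, 0, 0.032]],
  [100, [0.064, -0.05, 0.002], [0, 0, 0.064]],
  [100, [0.096, -0.075, 0.004], [0, 0, 0.096]],
  [100, [0.129, -0.101, 0.005], [0, 0, 0.128]],
  [100, [0.161, -0.126, 0.006], [0, 0, 0.16]],
  [100, [0.193, -0.151, 0.007], [0, 0, 0.192]],
  [100, [0.225, -0.176, 0.008], [0, 0, 0.224]],
  [100, [0.257, -0.201, 0.009], [0, 0, 0.256]],
  [100, [0.289, -0.226, 0.011], [0, 0, 0.29]],
  [100, [0.32, -0.25, 0.012], [0, 0, 0.32]],
])

```text
time: 1.08
ee_pos: [0.4499, -0.2005, 0.2803]
eef_rot: [0.998, 0.06, 0.0, 0.0]
ft_force: [1.8, 0.1, -0.9]
width: 0.0873
```

```bash
python3 -c "
from h import *
where(); go((0.46,0.20,0.29),0.095)"
```

```text
t 1.08 pos [ 0.4499 -0.2005  0.2803] yaw 0.1193 pitch 0.0002 zaxis [ 3.e-04 -4.e-04 -1.e+00] F [ 1.78  0.13 -0.86] M [-0.01 -0.01 -0.05] w 0.0873
shift [ 0.0577 -0.3964 -0.0098] turn [ 0.0004 -0.0002  0.0243] | | 0.4007
```

arm_command([
  [100, [0.008, -0.04, -0.001], [0, 0, 0.002]],
  [100, [0.016, -0.08, -0.002], [0, 0, 0.004]],
  [100, [0.024, -0.12, -0.003], [0, 0, 0.007]],
  [100, [0.032, -0.16, -0.004], [0, 0, 0.01]],
  [100, [0.04, -0.2, -0.005], [0, 0, 0.012]],
  [100, [0.048, -0.24, -0.006], [0, 0, 0.014]],
  [100, [0.056, -0.28, -0.007], [0, 0, 0.017]],
  [100, [0.064, -0.32, -0.008], [0, 0, 0.02]],
  [100, [0.072, -0.36, -0.009], [0, 0, 0.022]],
  [100, [0.08, -0.4, -0.01], [0, 0, 0.024]],
])

```text
time: 1.92
ee_pos: [0.4804, 0.2059, 0.2906]
eef_rot: [0.999, 0.048, 0.0, 0.0]
ft_force: [0.8, -0.1, -0.7]
width: 0.0867
```

arm_command([
  [100, [0.004, -0.03, -0.001], [0, 0, 0]],
  [100, [0.008, -0.06, -0.002], [0, 0, 0]],
  [100, [0.012, -0.09, -0.003], [0, 0, 0]],
  [100, [0.016, -0.11, -0.004], [0, 0, 0]],
  [100, [0.018, -0.125, -0.005], [0, 0, 0]],
  [100, [0.02, -0.13, -0.005], [0, 0, 0]],
  [100, [0.02, -0.13, -0.005], [0, 0, 0]],
  [100, [0.02, -0.13, -0.005], [0, 0, 0]],
  [100, [0.02, -0.13, -0.005], [0, 0, 0]],
  [100, [0.02, -0.13, -0.005], [0, 0, 0]],
])

```text
time: 2.75
ee_pos: [0.4884, 0.3341, 0.2953]
eef_rot: [0.999, 0.047, 0.0, 0.0]
ft_force: [1.1, -0.2, -0.2]
width: 0.0872
```

```bash
python3 -c "
from h import *
s=where(); c=camera('wrist'); c['st']=s; np.save('w1.npy',c,allow_pickle=True)
cv2.imwrite('pics/w1.png',c['pixels'][:,:,::-1])"
```

```text
t 2.75 pos [0.4884 0.3341 0.2953] yaw 0.095 pitch 0.0003 zaxis [ 4.e-04 -8.e-04 -1.e+00] F [ 1.07 -0.16 -0.19] M [ 0.04  0.01 -0.04] w 0.0872
```

View pics/w1.png

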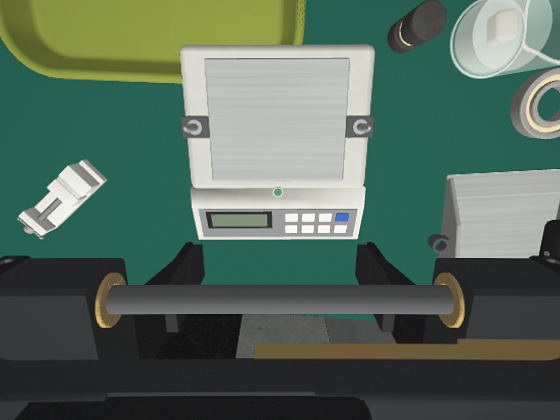

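The wrist picture shows the scale square to the tool, with the pins near (193,127) and (362,127) and the platter corners near (206,58), (350,58), (344,180) and (212,180). I'll zoom in on the pins.

```bash
python3 -c "
from h import *
c=np.load('w1.npy',allow_pickle=True).item()
a=cv2.resize(c['pixels'][110:145,175:215,::-1],None,fx=10,fy=10,interpolation=cv2.INTER_CUBIC)
b=cv2.resize(c['pixels'][110:145,340:380,::-1],None,fx=10,fy=10,interpolation=cv2.INTER_CUBIC)
T=geo('top')['pixels']
d=cv2.resize(T[195:230,150:190,::-1],None,fx=10,fy=10,interpolation=cv2.INTER_CUBIC)[:250]
e=cv2.resize(T[195:230,220:260,::-1],None,fx=10,fy=10,interpolation=cv2.INTER_CUBIC)[:250]
cv2.imwrite('pics/pins.png',np.vstack([np.hstack([a,b])[:340],np.hstack([d,e])]))"
```

```text
(no output)
```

View pics/pins.png

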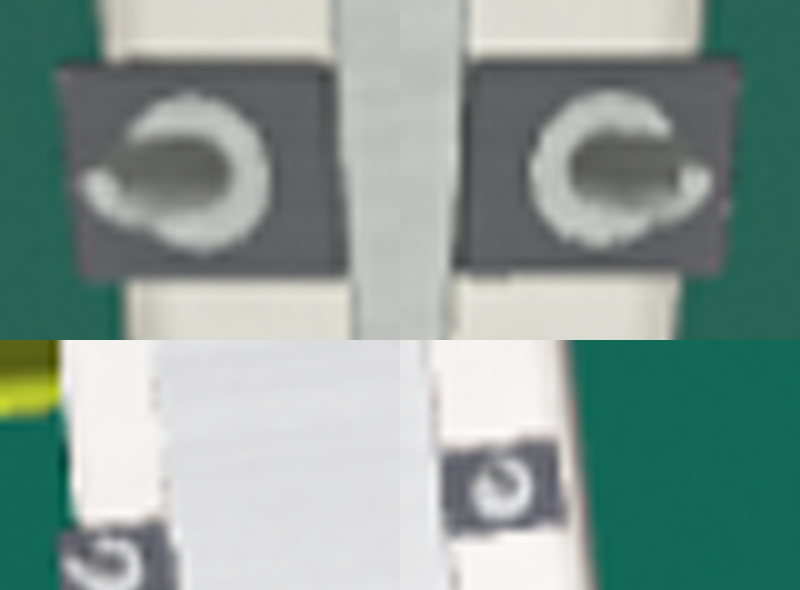

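```bash
python3 -c "
from h import *
np.set_printoptions(precision=4,suppress=True)
c=np.load('w1.npy',allow_pickle=True).item(); st=c['st']; T=geo('top'); S=geo('side')
w=onz(c,[(184.35,127.95),(368.95,127.95)],.094,st); print('wrist tips',w,w.mean(0),np.linalg.norm(w[0]-w[1])); d=w[0]-w[1]; print(np.arctan2(-d[0],d[1]))
w=onz(c,[(194.05,126.55),(360.05,126.55)],.06,st); print('wrist bases z60',w,w.mean(0),np.linalg.norm(w[0]-w[1]))
w=onz(c,[(206,58),(350,58),(344,180),(212,180)],.06,st); print('platter',w,w.mean(0)-[.004,0,0])
w=onz(T,[(157.05,217.05),(228.55,208.3)],.094); print('top tips',w,w.mean(0),np.linalg.norm(w[0]-w[1]))
for p,q in [((184.35,127.95),(157.05,217.05)),((368.95,127.95),(228.55,208.3))]: print(tri([c,T],[p,q],[st,None]))
w=onz(S,[(245+296.5/6-.5,235+338.5/6-.5),(245+239.5/6-.5,235+38.5/6-.5)],.094);print('side tips',w,w.mean(0),np.linalg.norm(w[0]-w[1]))
print('pan knuckle wrist', onz(c,[(439,241)],.024,st))
"

```

```text
wrist tips [[0.5462 0.4268 0.094 ]
 [0.5622 0.2591 0.094 ]] [0.5542 0.343  0.094 ] 0.1684166307361318
0.09470699482619158
wrist bases z60 [[0.5462 0.4268 0.06  ]
 [0.5621 0.2588 0.06  ]] [0.5541 0.3428 0.06  ] 0.1687573195186487
platter [[0.6107 0.4163 0.06  ]
 [0.6237 0.2793 0.06  ]
 [0.5059 0.2665 0.06  ]
 [0.4926 0.407  0.06  ]] [0.5542 0.3423 0.06  ]
top tips [[0.5464 0.4274 0.094 ]
 [0.5636 0.2591 0.094 ]] [0.555  0.3432 0.094 ] 0.1692085389861656
(array([0.5463, 0.4266, 0.0958]), array([0.]))
(array([0.5629, 0.2591, 0.0944]), array([0.]))
side tips [[0.5503 0.4262 0.094 ]
 [0.5654 0.2574 0.094 ]] [0.5578 0.3418 0.094 ] 0.16949659496832747
pan knuckle wrist [[0.4332 0.1279 0.024 ]]
```

```bash
python3 -c "
from h import *
go((0.37,0.035,0.27),0.153)"
```

```text
shift [-0.1463  0.2866  0.0255] turn [ 0.0007 -0.0004 -0.0579] | | 0.3228
```

arm_command([
  [100, [-0.014, 0.035, 0.003], [0, 0, -0.007]],
  [100, [-0.028, 0.07, 0.006], [0, 0, -0.014]],
  [100, [-0.042, 0.105, 0.009], [0, 0, -0.021]],
  [100, [-0.056, 0.14, 0.012], [0, 0, -0.028]],
  [100, [-0.07, 0.175, 0.015], [0, 0, -0.035]],
  [100, [-0.084, 0.21, 0.018], [0, 0, -0.042]],
  [100, [-0.098, 0.245, 0.021], [0, 0, -0.05]],
  [100, [-0.11, 0.275, 0.024], [0, 0, -0.058]],
  [100, [-0.117, 0.288, 0.025], [0, 0, -0.058]],
  [100, [-0.117, 0.288, 0.025], [0, 0, -0.058]],
])

```text
time: 3.63
ee_pos: [0.3982, 0.0336, 0.2701]
eef_rot: [0.997, 0.074, -0.0, 0.001]
ft_force: [0.3, -1.0, -0.1]
width: 0.087
```

```bash
python3 -c "
from h import *
s=where(); c=camera('wrist'); c['st']=s; np.save('w2.npy',c,allow_pickle=True)
cv2.imwrite('pics/w2.png',c['pixels'][:,:,::-1])"
```

```text
t 3.63 pos [0.3982 0.0336 0.2701] yaw 0.1486 pitch -0.0002 zaxis [ 1.0e-04 -1.7e-03 -1.0e+00] F [ 0.32 -0.99 -0.06] M [0.03 0.02 0.05] w 0.087
```

View pics/w2.png

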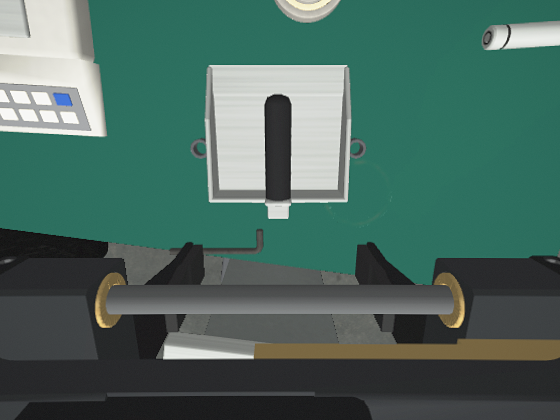

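The pan sits square below the tool, with its knuckles at (199,148) and (358,148), its lip corners at (208,66) and (350,66), and the grip along column 278. I'll work out the grasp from these.

```bash
python3 -c "
from h import *
np.set_printoptions(precision=4,suppress=True)
c=np.load('w2.npy',allow_pickle=True).item(); st=c['st']
crop(c['pixels'],185,50,375,225,4,'pics/w2c.png')
w=onz(c,[(199,148),(358,148)],.024,st); print(w,w.mean(0),np.linalg.norm(w[0]-w[1])); d=w[0]-w[1]; print(np.arctan2(-d[0],d[1]))
w=onz(c,[(208,66),(350,66)],.008,st); print(w,w.mean(0),np.linalg.norm(w[0]-w[1])); d=w[0]-w[1]; print(np.arctan2(-d[0],d[1]))
g=onz(c,[(278,97),(278,199)],.1,st); print(g)
go((0.4425,0.0435,0.21),0.153);go((0.4425,0.0435,0.142),0.153)
"

```

```text
[[ 0.4285  0.1252  0.024 ]
 [ 0.4536 -0.0433  0.024 ]] [0.4411 0.0409 0.024 ] 0.17034193266966433
0.1481657643547624
[[ 0.5118  0.1257  0.008 ]
 [ 0.5336 -0.0205  0.008 ]] [0.5227 0.0526 0.008 ] 0.1478214311467551
0.14843755634516065
[[0.4885 0.0483 0.1   ]
 [0.4055 0.036  0.1   ]]
shift [ 0.0443 -0.0013  0.0604] turn [ 0.0012 -0.0006 -0.0024] | | 0.0749
shift [ 0.0442 -0.0013  0.1284] turn [ 0.0012 -0.0006 -0.0024] | | 0.1358
```

View pics/w2c.png

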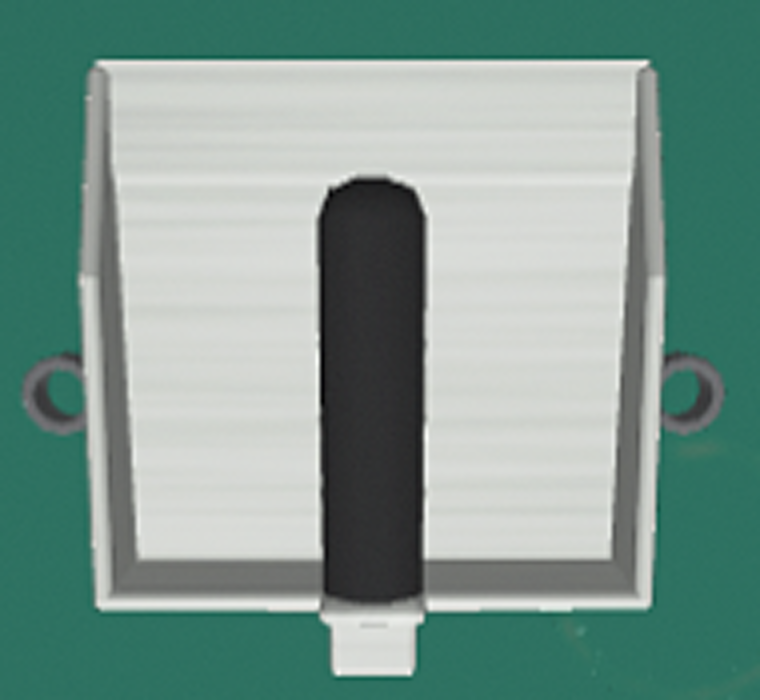

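arm_command([
  [100, [0.02, -0.001, 0.02], [0, 0, -0.001]],
  [100, [0.04, -0.002, 0.04], [0, 0, -0.001]],
  [100, [0.044, -0.002, 0.065], [0.001, 0, -0.001]],
  [100, [0.044, -0.002, 0.09], [0.001, 0, -0.001]],
  [100, [0.044, -0.002, 0.11], [0.001, 0, -0.001]],
  [100, [0.044, -0.002, 0.122], [0.001, 0, -0.001]],
  [100, [0.044, -0.002, 0.128], [0.001, 0, -0.001]],
  [60, [0.044, -0.002, 0.128], [0.001, 0, -0.001]],
  [20, [0.044, -0.002, 0.128], [0.001, 0, -0.001]],
  [0, [0.044, -0.002, 0.128], [0.001, 0, -0.001]],
], squeeze=50)

```text
time: 4.52
ee_pos: [0.4432, 0.0466, 0.1433]
eef_rot: [0.997, 0.078, 0.001, -0.0]
ft_force: [-0.1, 0.4, -0.5]
width: 0.0745
```

arm_command([
  [0, [0, 0, 0], [0, 0, 0]],
  [0, [0, 0, 0], [0, 0, 0]],
  [0, [0, 0, 0], [0, 0, 0]],
  [0, [0, 0, 0], [0, 0, 0]],
  [0, [0, 0, -0.005], [0, 0, 0]],
  [0, [0, 0, -0.01], [0, 0, 0]],
  [0, [0, 0, -0.015], [0, 0, 0]],
  [0, [0, 0, -0.02], [0, 0, 0]],
  [0, [0, 0, -0.025], [0, 0, 0]],
  [0, [0, 0, -0.03], [0, 0, 0]],
], squeeze=50)

```text
time: 5.35
ee_pos: [0.4424, 0.0462, 0.1727]
eef_rot: [0.997, 0.078, -0.0, -0.0]
ft_force: [-0.3, -0.6, -3.2]
width: 0.0216
```

```bash
python3 -c "
from h import *
s=where()
s=where(); c=camera('wrist'); c['st']=s; np.save('w3.npy',c,allow_pickle=True)
cv2.imwrite('pics/w3.png',c['pixels'][:,:,::-1])"
```

```text
t 5.35 pos [0.4424 0.0462 0.1727] yaw 0.1558 pitch -0.0003 zaxis [-4.e-04  9.e-04 -1.e+00] F [-0.3  -0.57 -3.23] M [0.03 0.02 0.01] w 0.0216
t 5.35 pos [0.4424 0.0462 0.1727] yaw 0.1558 pitch -0.0003 zaxis [-4.e-04  9.e-04 -1.e+00] F [-0.3  -0.57 -3.23] M [0.03 0.02 0.01] w 0.0216
```

View pics/w3.png

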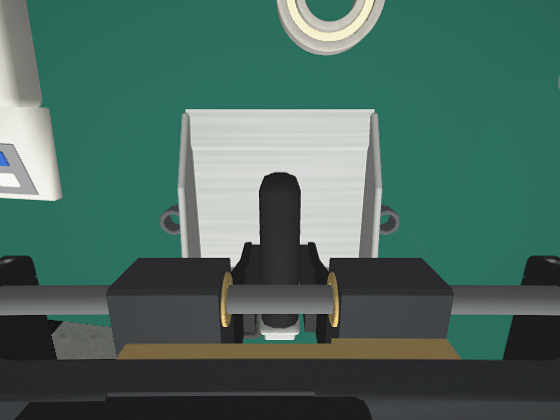

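The pan is held, with an opening of 21.6 mm and a weight reading of 3.2 N. The knuckles show at (173,220) and (388,220), and the lip corners at (186,110) and (374,110). Next I'll find the pan's pose in the tool and the path to the fence.

```bash
cat >> h.py <<'E'
def tool_pts(c,px,ztool):
    M=c['mount']; u=cv2.undistortPoints(np.array(px,float).reshape(-1,1,2),K(c),c['dist_coeffs']).reshape(-1,2)
    d=np.c_[u,np.ones(len(u))]@M[:3,:3].T; o=M[:3,3]; return o+d*((ztool-o[2])/d[:,2])[:,None]
E
python3 -c "
from h import *
np.set_printoptions(precision=4,suppress=True)
c=np.load('w3.npy',allow_pickle=True).item()
crop(c['pixels'],155,100,405,265,3,'pics/w3c.png')
a=tool_pts(c,[(173,220),(388,220)],.117); print(a,a.mean(0),a[0]-a[1])
a=tool_pts(c,[(186,110),(374,110)],.133); print(a,a.mean(0),a[0]-a[1])
"

```

```text
[[ 0.0066 -0.0759  0.117 ]
 [ 0.0066  0.0768  0.117 ]] [0.0066 0.0005 0.117 ] [ 0.     -0.1527  0.    ]
[[ 0.0812 -0.0647  0.133 ]
 [ 0.0812  0.0649  0.133 ]] [0.0812 0.0001 0.133 ] [ 0.     -0.1296  0.    ]
```

View pics/w3c.png

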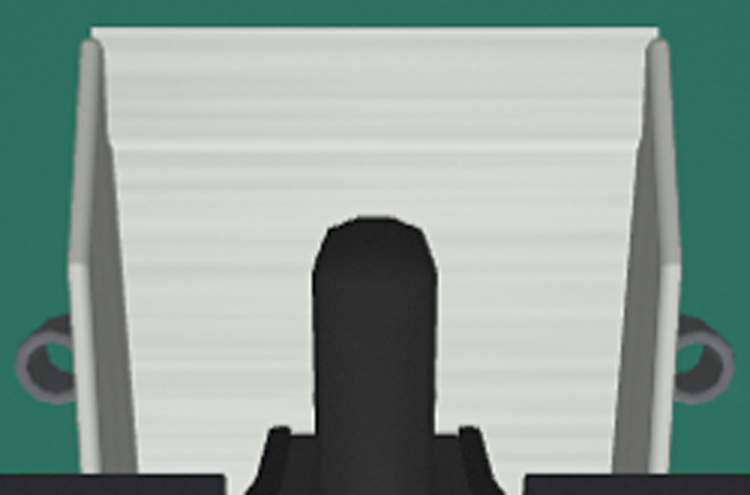

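The spacing of the knuckles in the picture shows the pan hanging about 20 mm lower in the jaws than it should. The fingers were still closing when I lifted, so I'll set the pan down and take it again, lower on the grip.

arm_command([
  [0, [0, 0, 0.004], [0, 0, 0]],
  [0, [0, 0, 0.007], [0, 0, 0]],
  [0, [0, 0, 0.009], [0, 0, 0]],
  [60, [0, 0, 0.01], [0, 0, 0]],
  [60, [0, 0, 0.01], [0, 0, 0]],
  [60, [0, 0, 0.018], [0, 0, 0]],
  [60, [0, 0, 0.025], [0, 0, 0]],
  [60, [0, 0, 0.031], [0, 0, 0]],
  [0, [0, 0, 0.031], [0, 0, 0]],
  [0, [0, 0, 0.031], [0, 0, 0]],
], squeeze=50)

```text
time: 6.23
ee_pos: [0.4422, 0.0462, 0.1406]
eef_rot: [0.997, 0.078, -0.001, -0.001]
ft_force: [0.4, -0.6, -0.2]
width: 0.0443
```

arm_command([
  [0, [0, 0, 0], [0, 0, 0]],
  [0, [0, 0, 0], [0, 0, 0]],
  [0, [0, 0, 0], [0, 0, 0]],
  [0, [0, 0, 0], [0, 0, 0]],
  [0, [0, 0, 0], [0, 0, 0]],
  [0, [0, 0, 0], [0, 0, 0]],
  [0, [0, 0, 0], [0, 0, 0]],
  [0, [0, 0, 0], [0, 0, 0]],
  [0, [0, 0, 0], [0, 0, 0]],
  [0, [0, 0, 0], [0, 0, 0]],
], squeeze=55)

```text
time: 7.07
ee_pos: [0.4427, 0.0462, 0.1415]
eef_rot: [0.997, 0.078, 0.0, -0.0]
ft_force: [-0.4, -0.1, 5.1]
width: 0.0218
```

```bash
python3 -c "
from h import *
np.set_printoptions(precision=4,suppress=True)
s=where(); c=camera('wrist'); c['st']=s; np.save('w4.npy',c,allow_pickle=True)
cv2.imwrite('pics/w4.png',c['pixels'][:,:,::-1])"
```

```text
t 7.07 pos [0.4427 0.0462 0.1415] yaw 0.1557 pitch 0.0004 zaxis [ 0.0003  0.0008 -1.    ] F [-0.41 -0.1   5.06] M [-0.06  0.21  0.01] w 0.0218
```

View pics/w4.png

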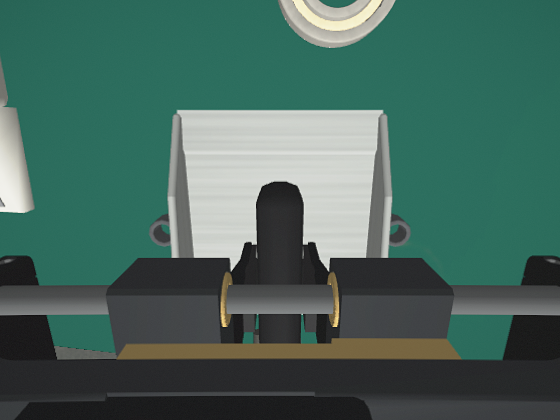

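The pan is gripped properly now, with the knuckles at (162,231) and (399,231) and the lip corners at (178,111) and (383,111).

```bash
python3 -c "
from h import *
np.set_printoptions(precision=4,suppress=True)
c=np.load('w4.npy',allow_pickle=True).item()
a=tool_pts(c,[(162,231),(399,231)],.1175); print(a.mean(0),a[0]-a[1])
a=tool_pts(c,[(178,111),(383,111)],.1335); print(a.mean(0),a[0]-a[1])
a=tool_pts(c,[(181,153),(383,153)],.1415-.0055); print('bead',a.mean(0),a[0]-a[1])
# start pose: lip 0.145 before face, lateral -0.004 in fence frame
f=np.array([.7027,-.1696]); y=.128; ex=np.array([np.cos(y),np.sin(y)]); ey=np.array([-np.sin(y),np.cos(y)])
seat=f-ex*(.145+.085)-ey*.004; print('seat start',seat)
go((seat[0],seat[1],.165),y)
"

```

```text
[-0.002   0.0005  0.1175] [ 0.     -0.1705  0.    ]
[0.0805 0.0005 0.1335] [ 0.0001 -0.1417  0.    ]
bead [0.0515 0.0016 0.136 ] [ 0.     -0.1468  0.    ]
seat start [ 0.4751 -0.2029]
shift [-0.0066  0.2511 -0.0238] turn [-0.0008 -0.0003  0.0278] | | 0.2523
```

arm_command([
  [0, [0, 0, -0.012], [0, 0, 0]],
  [0, [0, 0.005, -0.024], [0, 0, 0]],
  [0, [-0.001, 0.03, -0.025], [0, 0, 0.003]],
  [0, [-0.003, 0.067, -0.025], [0, 0, 0.007]],
  [0, [-0.004, 0.105, -0.025], [0, 0, 0.011]],
  [0, [-0.006, 0.143, -0.025], [0, 0, 0.015]],
  [0, [-0.008, 0.181, -0.025], [0, 0, 0.02]],
  [0, [-0.009, 0.219, -0.025], [0, 0, 0.024]],
  [0, [-0.0106, 0.245, -0.025], [0, 0, 0.028]],
  [0, [-0.0106, 0.251, -0.025], [0, 0, 0.028]],
], squeeze=55)

```text
time: 7.95
ee_pos: [0.4698, -0.2087, 0.1651]
eef_rot: [0.998, 0.061, -0.001, 0.0]
ft_force: [-0.6, 0.1, -3.3]
width: 0.0214
```

```bash
python3 -c "
from h import *
np.set_printoptions(precision=4,suppress=True)
s=where(); c=camera('wrist'); c['st']=s; np.save('w5.npy',c,allow_pickle=True)
cv2.imwrite('pics/w5.png',c['pixels'][:,:,::-1])
c=camera('top');crop(c['pixels'],345,90,465,260,3.5,'pics/t5.png')
"
```

```text
t 7.95 pos [ 0.4698 -0.2087  0.1651] yaw 0.1213 pitch -0.0015 zaxis [-0.0015 -0.0001 -1.    ] F [-0.62  0.08 -3.27] M [-0.    0.02 -0.01] w 0.0214
```

View pics/w5.png

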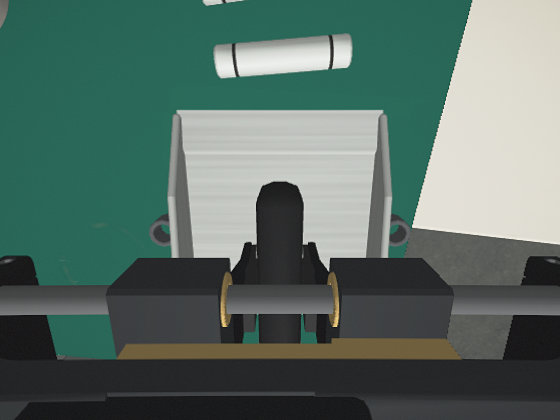

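View pics/t5.png

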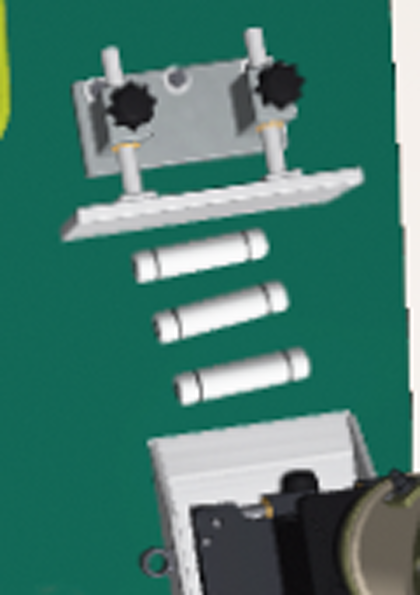

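arm_command([
  [0, [0, 0, 0.004], [0, 0, 0]],
  [0, [0, 0, 0.008], [0, 0, 0]],
  [0, [0, 0, 0.012], [0, 0, 0]],
  [0, [0, 0, 0.016], [0, 0, 0]],
  [0, [0, 0, 0.019], [0, 0, 0]],
  [0, [0, 0, 0.021], [0, 0, 0]],
  [0, [0, 0, 0.022], [0, 0, 0]],
  [0, [0, 0, 0.023], [0, 0, 0]],
  [0, [0, 0, 0.024], [0, 0, 0]],
  [0, [0, 0, 0.024], [0, 0, 0]],
], squeeze=55)

```text
time: 8.88
ee_pos: [0.471, -0.2034, 0.142]
eef_rot: [0.998, 0.064, -0.0, -0.0]
ft_force: [-0.4, -0.5, -2.4]
width: 0.0217
```

```bash
python3 -c "
from h import *
s=where()"
```

```text
t 8.88 pos [ 0.471  -0.2034  0.142 ] yaw 0.1278 pitch 0.0 zaxis [-1.e-04  9.e-04 -1.e+00] F [-0.43 -0.51 -2.44] M [-0.03  0.03  0.01] w 0.0217
```

arm_command([
  [0, [0, 0, 0.001], [0, 0, 0]],
  [0, [0.005, 0, 0.001], [0, 0, 0]],
  [0, [0.01, 0, 0.001], [0, 0, 0]],
  [0, [0.015, 0, 0.001], [0, 0, 0]],
  [0, [0.02, 0, 0.001], [0, 0, 0]],
  [0, [0.025, 0, 0.001], [0, 0, 0]],
  [0, [0.03, 0, 0.001], [0, 0, 0]],
  [0, [0.035, 0, 0.001], [0, 0, 0]],
  [0, [0.04, 0, 0.001], [0, 0, 0]],
  [0, [0.045, 0, 0.001], [0, 0, 0]],
], squeeze=55)

```text
time: 9.72
ee_pos: [0.5162, -0.1979, 0.1415]
eef_rot: [0.998, 0.064, -0.0, -0.0]
ft_force: [-4.7, -0.4, 7.3]
width: 0.0215
```

```bash
python3 -c "
from h import *
s=where(); c=camera('wrist'); c['st']=s; np.save('w6.npy',c,allow_pickle=True)
cv2.imwrite('pics/w6.png',c['pixels'][:,:,::-1])"
```

```text
t 9.72 pos [ 0.5162 -0.1979  0.1415] yaw 0.1276 pitch -0.0 zaxis [-0.e+00  4.e-04 -1.e+00] F [-4.67 -0.36  7.34] M [-0.09  1.06  0.  ] w 0.0215
```

View pics/w6.png

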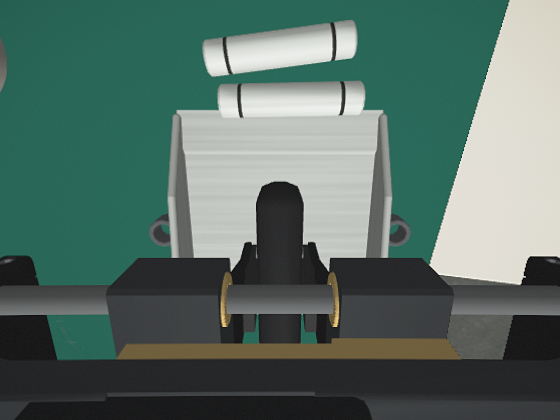

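Roller_2 now lies square against the lip, spanning (219,100) to (364,97), and roller_1 is ahead of it, slightly skewed. The drag is modest, so I'll push on with a little less down-force.

arm_command([
  [0, [0.004, 0, -0.0003], [0, 0, 0]],
  [0, [0.008, 0, -0.0004], [0, 0, 0]],
  [0, [0.012, 0, -0.0004], [0, 0, 0]],
  [0, [0.016, 0, -0.0004], [0, 0, 0]],
  [0, [0.02, 0, -0.0004], [0, 0, 0]],
  [0, [0.024, 0, -0.0004], [0, 0, 0]],
  [0, [0.028, 0, -0.0004], [0, 0, 0]],
  [0, [0.032, 0, -0.0004], [0, 0, 0]],
  [0, [0.036, 0, -0.0004], [0, 0, 0]],
  [0, [0.04, 0, -0.0004], [0, 0, 0]],
], squeeze=60)

```text
time: 10.6
ee_pos: [0.5556, -0.1926, 0.1415]
eef_rot: [0.998, 0.064, -0.0, -0.0]
ft_force: [-4.4, -1.4, 6.8]
width: 0.0213
```

```bash
python3 -c "
from h import *
s=where(); c=camera('wrist'); c['st']=s; np.save('w7.npy',c,allow_pickle=True)
cv2.imwrite('pics/w7.png',c['pixels'][:,:,::-1])
c=camera('top');crop(c['pixels'],345,90,465,260,3.5,'pics/t7.png')"
```

```text
t 10.6 pos [ 0.5556 -0.1926  0.1415] yaw 0.1276 pitch -0.0003 zaxis [-4.e-04  8.e-04 -1.e+00] F [-4.4  -1.36  6.8 ] M [-0.17  1.05 -0.03] w 0.0213
```

View pics/w7.png

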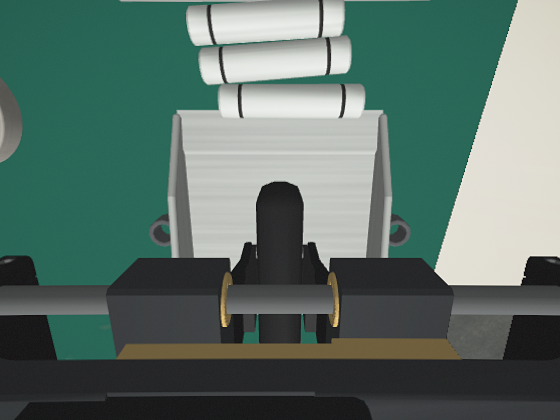

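View pics/t7.png

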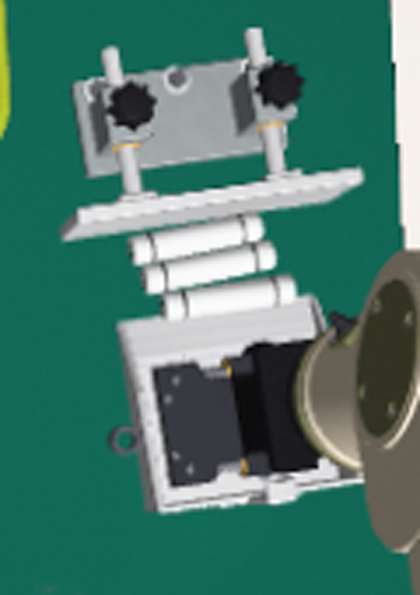

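All three rollers are now gathered between the lip and the fence. I'll check their side margins against the cheeks (inside ±70).

```bash
python3 -c "
from h import *
np.set_printoptions(precision=4,suppress=True)
c=np.load('w7.npy',allow_pickle=True).item()
print(tool_pts(c,[(188,25),(344,17),(200,65),(351,53),(219,101),(364,99)],.1305)[:,:2])
print('fence top edge',tool_pts(c,[(120,1),(430,0)],.1415-.075)[:,:2])
f=np.array([.7027,-.1696]); y=.128; d=np.array([.5556,-.1926])-f
print(d@[np.cos(y),np.sin(y)]+.082)
"

```

```text
[[ 0.1322 -0.058 ]
 [ 0.1367  0.0403]
 [ 0.1092 -0.0523]
 [ 0.1163  0.0461]
 [ 0.087  -0.0411]
 [ 0.0882  0.0568]]
fence top edge [[ 0.1261 -0.0705]
 [ 0.1265  0.0661]]
-0.06683256868774799
```

arm_command([
  [0, [0.003, 0, -0.0003], [0, 0, 0]],
  [0, [0.006, 0, -0.0003], [0, 0, 0]],
  [0, [0.009, 0, -0.0003], [0, 0, 0]],
  [0, [0.012, 0, -0.0003], [0, 0, 0]],
  [0, [0.015, 0, -0.0003], [0, 0, 0]],
  [0, [0.018, 0, -0.0003], [0, 0, 0]],
  [0, [0.021, 0, -0.0003], [0, 0, 0]],
  [0, [0.024, 0, -0.0003], [0, 0, 0]],
  [0, [0.027, 0, -0.0003], [0, 0, 0]],
  [0, [0.03, 0, -0.0003], [0, 0, 0]],
], squeeze=60)

```text
time: 11.53
ee_pos: [0.5851, -0.1887, 0.1416]
eef_rot: [0.998, 0.064, -0.0, -0.0]
ft_force: [-5.9, -0.6, 3.3]
width: 0.0214
```

```bash
python3 -c "
from h import *
s=where(); c=camera('wrist'); c['st']=s; np.save('w8.npy',c,allow_pickle=True)
cv2.imwrite('pics/w8.png',c['pixels'][:,:,::-1])"
```

```text
t 11.53 pos [ 0.5851 -0.1887  0.1416] yaw 0.1278 pitch -0.0009 zaxis [-1.e-03  9.e-04 -1.e+00] F [-5.94 -0.61  3.26] M [-0.12  1.18 -0.07] w 0.0214
```

View pics/w8.png

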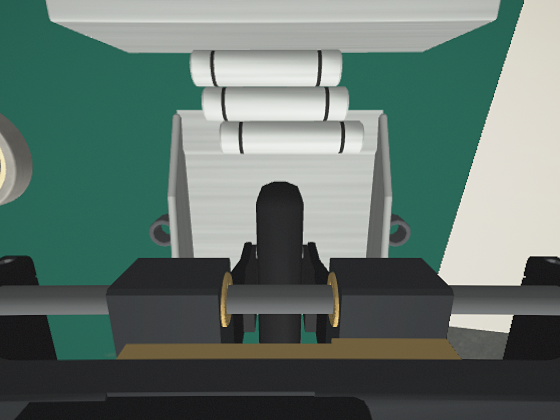

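Roller_2 is up on the ramp and roller_0 lies against the fence. The face's foot runs along row 52, parallel to the lip along row 111. Now the remaining gap.

```bash
python3 -c "
from h import *
np.set_printoptions(precision=4,suppress=True)
c=np.load('w8.npy',allow_pickle=True).item()
a=tool_pts(c,[(128,52),(424,51)],.1416)[:,:2]; b=tool_pts(c,[(178,111),(383,111)],.1395)[:,:2]; print(a,b)
"

```

```text
[[ 0.1185 -0.1029]
 [ 0.1191  0.0976]] [[ 0.0806 -0.0722]
 [ 0.0805  0.0732]]
```

arm_command([
  [0, [0.003, 0, 0], [0, 0, 0]],
  [0, [0.006, 0, 0], [0, 0, 0]],
  [0, [0.009, 0, 0], [0, 0, 0]],
  [0, [0.012, 0, 0], [0, 0, 0]],
  [0, [0.015, 0, 0], [0, 0, 0]],
  [0, [0.018, 0, 0], [0, 0, 0]],
  [0, [0.021, 0, 0], [0, 0, 0]],
  [0, [0.024, 0, 0], [0, 0, 0]],
  [0, [0.027, 0, 0], [0, 0, 0]],
  [0, [0.03, 0, 0], [0, 0, 0]],
], squeeze=60)

```text
time: 12.42
ee_pos: [0.6151, -0.1849, 0.1416]
eef_rot: [0.998, 0.064, -0.0, -0.0]
ft_force: [-3.7, -0.5, -0.2]
width: 0.0219
```

```bash
python3 -c "
from h import *
s=where(); c=camera('wrist'); c['st']=s; np.save('w9.npy',c,allow_pickle=True)
cv2.imwrite('pics/w9.png',c['pixels'][:,:,::-1])"
```

```text
t 12.42 pos [ 0.6151 -0.1849  0.1416] yaw 0.1277 pitch -0.0001 zaxis [-3.e-04  1.e-03 -1.e+00] F [-3.73 -0.54 -0.21] M [-0.13  0.73  0.05] w 0.0219
```

View pics/w9.png

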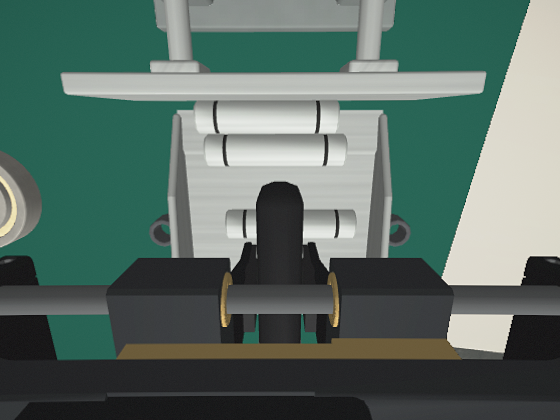

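Roller_2 is in the pan and about 8 mm of gap remains, so I'll feel forward slowly.

arm_command([
  [0, [0.001, 0, 0.0002], [0, 0, 0]],
  [0, [0.002, 0, 0.0004], [0, 0, 0]],
  [0, [0.003, 0, 0.0005], [0, 0, 0]],
  [0, [0.0035, 0, 0.0005], [0, 0, 0]],
  [0, [0.004, 0, 0.0005], [0, 0, 0]],
  [0, [0.0045, 0, 0.0005], [0, 0, 0]],
  [0, [0.005, 0, 0.0005], [0, 0, 0]],
  [0, [0.0055, 0, 0.0005], [0, 0, 0]],
  [0, [0.006, 0, 0.0005], [0, 0, 0]],
  [0, [0.0065, 0, 0.0005], [0, 0, 0]],
], squeeze=60)

```text
time: 13.3
ee_pos: [0.6212, -0.1843, 0.1416]
eef_rot: [0.998, 0.064, -0.0, -0.0]
ft_force: [-7.7, -1.7, 6.5]
width: 0.0215
```

```bash
python3 -c "
from h import *
s=where()"
```

```text
t 13.3 pos [ 0.6212 -0.1843  0.1416] yaw 0.1276 pitch 0.0 zaxis [-1.e-04  6.e-04 -1.e+00] F [-7.72 -1.68  6.49] M [-0.19  1.63  0.03] w 0.0215
```

arm_command([
  [0, [0.0004, 0, -0.0002], [0, 0, 0]],
  [0, [0.0008, 0, -0.0003], [0, 0, 0]],
  [0, [0.0012, 0, -0.0003], [0, 0, 0]],
  [0, [0.0016, 0, -0.0003], [0, 0, 0]],
  [0, [0.002, 0, -0.0003], [0, 0, 0]],
  [0, [0.0024, 0, -0.0003], [0, 0, 0]],
  [0, [0.0028, 0, -0.0003], [0, 0, 0]],
  [0, [0.0032, 0, -0.0003], [0, 0, 0]],
  [0, [0.0036, 0, -0.0003], [0, 0, 0]],
  [0, [0.004, 0, -0.0003], [0, 0, 0]],
], squeeze=60)

```text
time: 14.13
ee_pos: [0.6225, -0.1844, 0.1422]
eef_rot: [0.998, 0.063, -0.003, -0.0]
ft_force: [-24.4, 0.5, 21.5]
width: 0.0215
```

```bash
python3 -c "
from h import *
s=where(); c=camera('wrist'); c['st']=s; np.save('w10.npy',c,allow_pickle=True)
cv2.imwrite('pics/w10.png',c['pixels'][:,:,::-1])"
```

```text
t 14.13 pos [ 0.6225 -0.1844  0.1422] yaw 0.1269 pitch -0.0067 zaxis [-0.0068 -0.     -1.    ] F [-24.42   0.47  21.47] M [0.16 5.42 0.14] w 0.0215
```

View pics/w10.png

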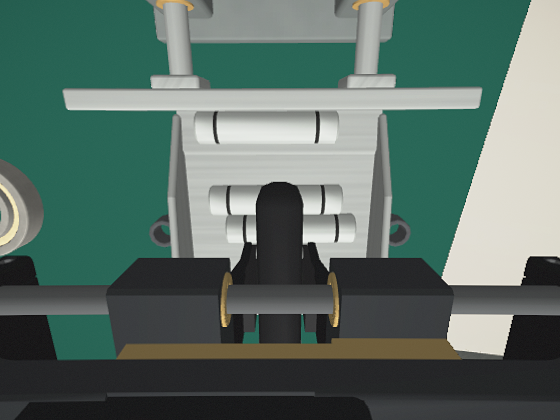

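Contact is clear: 24 N back, and the TCP has stopped 2.7 mm short of its command. Rollers 1 and 2 are behind the bead and roller_0 is on the ramp. I'll tip the lip up about the pan's rear bottom edge, easing off the fence as I go.

arm_command([
  [0, [-0.002, 0, -0.0005], [0, 0, 0]],
  [0, [-0.0077, 0, -0.003], [0, 0.04, 0]],
  [0, [-0.0135, 0, -0.005], [0, 0.08, 0]],
  [0, [-0.0194, 0, -0.0074], [0, 0.12, 0]],
  [0, [-0.0253, 0, -0.0094], [0, 0.16, 0]],
  [0, [-0.0313, 0, -0.0112], [0, 0.2, 0]],
  [0, [-0.0374, 0, -0.0127], [0, 0.24, 0]],
  [0, [-0.0434, 0, -0.014], [0, 0.28, 0]],
  [0, [-0.0494, 0, -0.015], [0, 0.32, 0]],
  [0, [-0.0556, 0, -0.0158], [0, 0.36, 0]],
], squeeze=60)

```text
time: 15.02
ee_pos: [0.5696, -0.1904, 0.1568]
eef_rot: [0.982, 0.063, 0.179, -0.012]
ft_force: [0.5, 0.6, -4.3]
width: 0.0214
```

```bash
python3 -c "
from h import *
s=where(); c=camera('wrist'); c['st']=s; np.save('w11.npy',c,allow_pickle=True)
cv2.imwrite('pics/w11.png',c['pixels'][:,:,::-1])"
```

```text
t 15.02 pos [ 0.5696 -0.1904  0.1568] yaw 0.1276 pitch 0.3615 zaxis [ 0.3507  0.046  -0.9354] F [ 0.5   0.57 -4.32] M [-0.01  0.85  0.02] w 0.0214
```

View pics/w11.png

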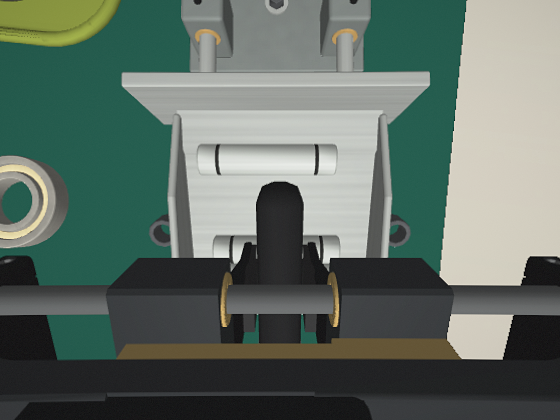

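Roller_0 is just rolling over the bead (row 160 against the bead at row 153). I'll hold the tilt, then lift.

arm_command([
  [0, [0, 0, 0], [0, 0, 0]],
  [0, [0, 0, 0], [0, 0, 0]],
  [0, [0.001, 0, -0.006], [0, 0, 0]],
  [0, [0.001, 0, -0.013], [0, 0, 0]],
  [0, [0.002, 0, -0.022], [0, 0, 0]],
  [0, [0.003, 0, -0.032], [0, 0, 0]],
  [0, [0.004, 0, -0.043], [0, 0, 0]],
  [0, [0.005, 0, -0.054], [0, 0, 0]],
  [0, [0.006, 0, -0.065], [0, 0, 0]],
  [0, [0.006, 0, -0.073], [0, 0, 0]],
], squeeze=60)

```text
time: 15.9
ee_pos: [0.5502, -0.1935, 0.2297]
eef_rot: [0.982, 0.063, 0.179, -0.011]
ft_force: [1.4, 0.4, -5.4]
width: 0.0216
```

```bash
python3 -c "
from h import *
s=where(); c=camera('wrist'); c['st']=s; np.save('w12.npy',c,allow_pickle=True)
cv2.imwrite('pics/w12.png',c['pixels'][:,:,::-1])
c=camera('side');crop(c['pixels'],180,80,380,230,4,'pics/s12.png')"
```

```text
t 15.9 pos [ 0.5502 -0.1935  0.2297] yaw 0.1279 pitch 0.3614 zaxis [ 0.3507  0.0449 -0.9354] F [ 1.39  0.44 -5.36] M [-0.09  0.86  0.  ] w 0.0216
```

View pics/w12.png

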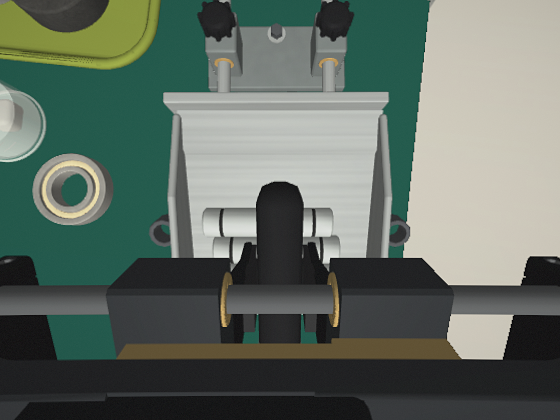

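View pics/s12.png

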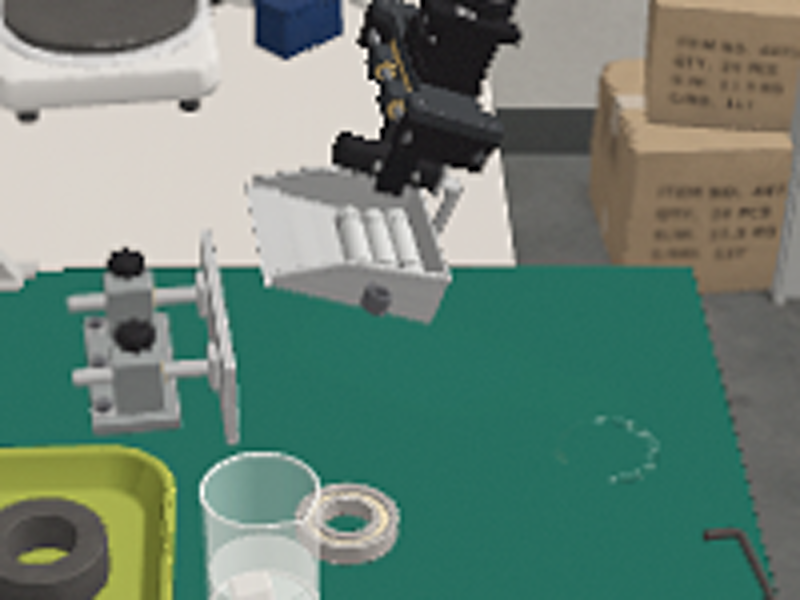

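All three rollers lie side by side against the back wall, the pan is well clear of the bench, and it has not moved in the jaws. I'll carry it over to the scale, keeping some tilt.

```bash
python3 -c "
from h import *
where(); go((0.525,0.06,0.275),0.111,0.25)"
```

```text
t 16.0 pos [ 0.5504 -0.1938  0.2298] yaw 0.1276 pitch 0.3622 zaxis [ 0.3516  0.044  -0.9351] F [ 0.11  0.16 -5.38] M [-0.08  0.84  0.07] w 0.0215
shift [ 0.0226 -0.255  -0.0401] turn [-0.0039 -0.1122  0.0157] | | 0.2591
```

arm_command([
  [0, [0.001, -0.01, -0.003], [0, -0.005, 0.001]],
  [0, [0.003, -0.03, -0.008], [0, -0.015, 0.002]],
  [0, [0.005, -0.055, -0.013], [-0.001, -0.03, 0.003]],
  [0, [0.008, -0.083, -0.018], [-0.001, -0.042, 0.005]],
  [0, [0.01, -0.111, -0.023], [-0.002, -0.055, 0.007]],
  [0, [0.013, -0.14, -0.028], [-0.002, -0.067, 0.009]],
  [0, [0.015, -0.17, -0.033], [-0.003, -0.08, 0.011]],
  [0, [0.018, -0.2, -0.037], [-0.003, -0.092, 0.013]],
  [0, [0.02, -0.23, -0.04], [-0.004, -0.103, 0.015]],
  [0, [0.0226, -0.255, -0.04], [-0.004, -0.112, 0.016]],
], squeeze=60)

```text
time: 16.83
ee_pos: [0.5238, 0.0638, 0.2738]
eef_rot: [0.991, 0.056, 0.123, -0.008]
ft_force: [0.4, 1.1, -4.9]
width: 0.0212
```

```bash
python3 -c "
from h import *
where(); go((0.5575,0.3433,0.275),0.095,0.14)"
```

```text
t 16.83 pos [0.5238 0.0638 0.2738] yaw 0.1126 pitch 0.2477 zaxis [ 0.2434  0.0294 -0.9695] F [ 0.36  1.08 -4.85] M [-0.04  0.59 -0.  ] w 0.0212
shift [ 0.0633 -0.2739  0.0152] turn [-0.0052 -0.1077  0.0174] | | 0.2815
```

arm_command([
  [0, [0.006, -0.028, 0.001], [-0.001, -0.011, 0.002]],
  [0, [0.013, -0.058, 0.003], [-0.001, -0.022, 0.004]],
  [0, [0.02, -0.088, 0.005], [-0.002, -0.034, 0.006]],
  [0, [0.027, -0.118, 0.007], [-0.002, -0.046, 0.008]],
  [0, [0.034, -0.148, 0.008], [-0.003, -0.058, 0.01]],
  [0, [0.041, -0.178, 0.01], [-0.003, -0.07, 0.012]],
  [0, [0.048, -0.208, 0.012], [-0.004, -0.082, 0.014]],
  [0, [0.054, -0.236, 0.013], [-0.005, -0.094, 0.016]],
  [0, [0.059, -0.26, 0.015], [-0.005, -0.103, 0.017]],
  [0, [0.063, -0.273, 0.015], [-0.005, -0.108, 0.017]],
], squeeze=60)

```text
time: 17.67
ee_pos: [0.5569, 0.3433, 0.2737]
eef_rot: [0.996, 0.048, 0.068, -0.004]
ft_force: [-0.5, -0.4, -5.0]
width: 0.0215
```

```bash
python3 -c "
from h import *
where(); go((0.5575,0.3433,0.262),0.095,0.05)"
```

```text
t 17.67 pos [0.5569 0.3433 0.2737] yaw 0.0968 pitch 0.1374 zaxis [ 0.1361  0.0155 -0.9906] F [-0.54 -0.43 -4.95] M [0.06 0.29 0.  ] w 0.0215
shift [-0.001   0.0001  0.0117] turn [-0.0024 -0.0874  0.0019] | | 0.0117
```

arm_command([
  [0, [0, 0, 0], [0, -0.009, 0]],
  [0, [0, 0, 0.001], [0, -0.018, 0]],
  [0, [0, 0, 0.002], [0, -0.027, 0]],
  [0, [0, 0, 0.003], [-0.001, -0.036, 0]],
  [0, [0, 0, 0.004], [-0.001, -0.045, 0.001]],
  [0, [0, 0, 0.005], [-0.001, -0.053, 0.001]],
  [0, [0, 0, 0.006], [-0.002, -0.062, 0.001]],
  [0, [-0.001, 0, 0.007], [-0.002, -0.07, 0.002]],
  [0, [-0.001, 0, 0.008], [-0.002, -0.079, 0.002]],
  [0, [-0.001, 0, 0.009], [-0.002, -0.087, 0.002]],
], squeeze=60)

```text
time: 18.5
ee_pos: [0.559, 0.3389, 0.2657]
eef_rot: [0.999, 0.046, 0.026, -0.0]
ft_force: [-1.0, -0.2, -5.3]
width: 0.0216
```

```bash
python3 -c "
from h import *
where(); go((0.5575,0.3433,0.26),0.095,0.0)"
```

```text
t 18.5 pos [0.559  0.3389 0.2657] yaw 0.0916 pitch 0.0522 zaxis [ 0.0521  0.0032 -0.9986] F [-1.03 -0.22 -5.31] M [-0.01  0.06 -0.03] w 0.0216
shift [-0.0014 -0.0045  0.0056] turn [ 0.0017 -0.0522 -0.0035] | | 0.0073
```

arm_command([
  [0, [0, 0, 0], [0, -0.004, 0]],
  [0, [0, -0.001, 0], [0, -0.01, 0]],
  [0, [0, -0.002, 0.001], [0, -0.016, -0.001]],
  [0, [-0.001, -0.003, 0.002], [0.001, -0.022, -0.001]],
  [0, [-0.001, -0.004, 0.003], [0.001, -0.029, -0.002]],
  [0, [-0.001, -0.0045, 0.003], [0.001, -0.036, -0.003]],
  [0, [-0.001, -0.0045, 0.004], [0.002, -0.042, -0.003]],
  [0, [-0.0014, -0.0045, 0.005], [0.002, -0.047, -0.0035]],
  [0, [-0.0014, -0.0045, 0.0055], [0.002, -0.05, -0.0035]],
  [0, [-0.0014, -0.0045, 0.0055], [0.002, -0.052, -0.0035]],
], squeeze=60)

```text
time: 19.33
ee_pos: [0.5575, 0.3432, 0.26]
eef_rot: [0.999, 0.047, 0.0, -0.0]
ft_force: [-0.2, -1.0, -5.8]
width: 0.0212
```

arm_command([
  [0, [0, 0, 0], [0, 0, 0]],
  [0, [0, 0, 0], [0, 0, 0]],
  [0, [0, 0, 0], [0, 0, 0]],
  [0, [0, 0, 0], [0, 0, 0]],
  [0, [0, 0, 0], [0, 0, 0]],
  [0, [0, 0, 0], [0, 0, 0]],
  [0, [0, 0, 0], [0, 0, 0]],
  [0, [0, 0, 0], [0, 0, 0]],
  [0, [0, 0, 0], [0, 0, 0]],
  [0, [0, 0, 0], [0, 0, 0]],
], squeeze=60)

```text
time: 20.17
ee_pos: [0.5575, 0.3434, 0.2602]
eef_rot: [0.999, 0.048, 0.0, -0.0]
ft_force: [-0.1, 0.2, -5.0]
width: 0.0218
```

```bash
python3 -c "
from h import *
s=where(); c=camera('wrist'); c['st']=s; np.save('w13.npy',c,allow_pickle=True)
cv2.imwrite('pics/w13.png',c['pixels'][:,:,::-1])
go((0.5575,0.3433,0.242),0.095,0.0)
c=camera('side');crop(c['pixels'],240,180,400,320,5,'pics/s13.png')"
```

```text
t 20.17 pos [0.5575 0.3434 0.2602] yaw 0.095 pitch 0.001 zaxis [ 9.e-04  5.e-04 -1.e+00] F [-0.11  0.25 -4.97] M [-0.04 -0.1  -0.03] w 0.0218
shift [0.     0.0001 0.0182] turn [-0.0004 -0.001   0.0001] | | 0.0182
```

View pics/w13.png

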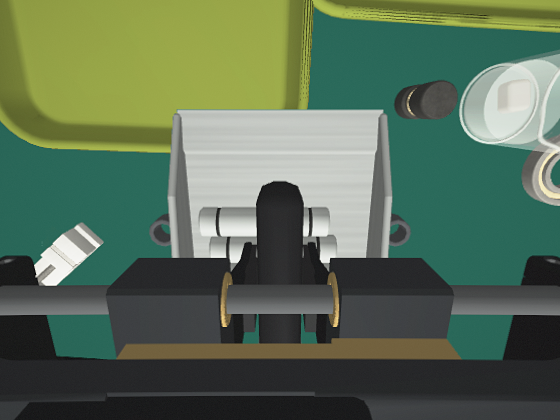

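View pics/s13.png

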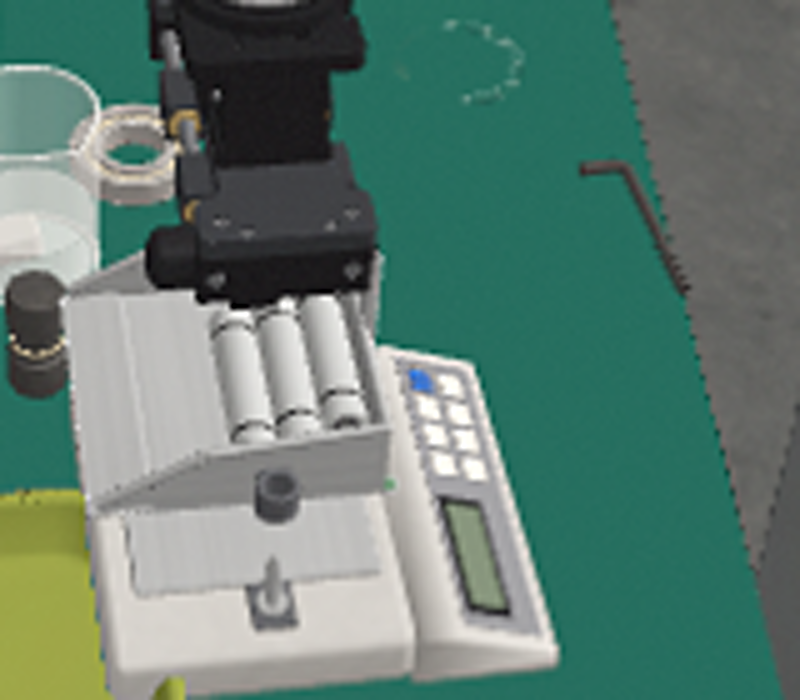

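The rollers stay at the back wall with the pan level. In the side view the left knuckle is at crop (278,480) and its pin tip at (271,560), so I'll compare the two through that one camera.

```bash
python3 -c "
from h import *
np.set_printoptions(precision=4,suppress=True)
S=geo('side'); f=lambda a,b:(240+(a+.5)/5-.5,180+(b+.5)/5-.5)
zb=.2602-.1416
k=onz(S,[f(278,478),f(279,503)],0.0,None)
print('knuckle top', onz(S,[f(278,479)],zb+.024), 'pin tip',onz(S,[f(271,558)],.094))
# wrist: knuckles
c=np.load('w13.npy',allow_pickle=True).item(); st=c['st']
crop(c['pixels'],140,205,200,255,10,'pics/k13.png')
w=onz(c,[(162,231),(399,231)],zb+.024,st); print(w,w.mean(0))
"
```

```text
knuckle top [[0.5488 0.4222 0.1426]] pin tip [[0.5506 0.4271 0.094 ]]
[[0.5475 0.4277 0.1426]
 [0.5637 0.2578 0.1426]] [0.5556 0.3427 0.1426]
```

View pics/k13.png

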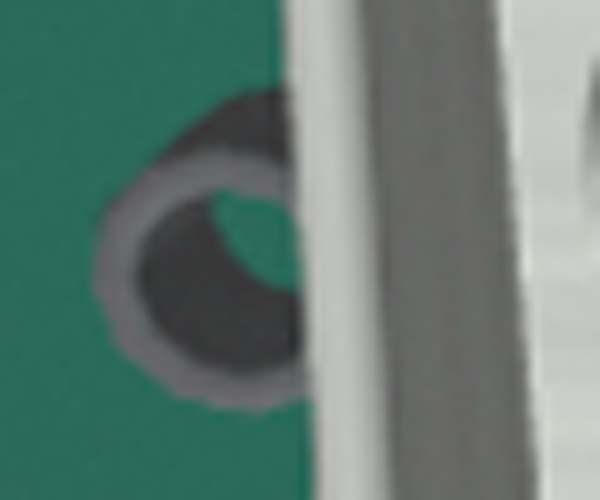

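The wrist view puts the seat within about 1 mm of the cradle. I'll lower the pan until the knuckles are just above the tips, then look again.

arm_command([
  [0, [0, 0, 0.003], [0, 0, 0]],
  [0, [0, 0, 0.006], [0, -0.001, 0]],
  [0, [0, 0, 0.009], [0, -0.001, 0]],
  [0, [0, 0, 0.012], [0, -0.001, 0]],
  [0, [0, 0, 0.015], [0, -0.001, 0]],
  [0, [0, 0, 0.018], [0, -0.001, 0]],
  [0, [0, 0, 0.021], [0, -0.001, 0]],
  [0, [0, 0, 0.024], [0, -0.001, 0]],
  [0, [0, 0, 0.026], [0, -0.001, 0]],
  [0, [0, 0, 0.028], [0, -0.001, 0]],
], squeeze=60)

```text
time: 21.1
ee_pos: [0.5575, 0.3434, 0.2319]
eef_rot: [0.999, 0.048, -0.0, -0.0]
ft_force: [-0.4, -0.5, -4.8]
width: 0.0215
```

```bash
python3 -c "
from h import *
s=where(); c=camera('wrist'); c['st']=s; np.save('w14.npy',c,allow_pickle=True)
a=cv2.resize(c['pixels'][210:250,145:185,::-1],None,fx=9,fy=9,interpolation=cv2.INTER_CUBIC)
b=cv2.resize(c['pixels'][210:250,380:420,::-1],None,fx=9,fy=9,interpolation=cv2.INTER_CUBIC)
cv2.imwrite('pics/k14.png',np.hstack([a,b]))
c=camera('side');np.save('s14.npy',c,allow_pickle=True);crop(c['pixels'],270,240,330,310,8,'pics/s14.png')"
```

```text
t 21.1 pos [0.5575 0.3434 0.2319] yaw 0.0951 pitch -0.0001 zaxis [-2.e-04  3.e-04 -1.e+00] F [-0.37 -0.53 -4.78] M [ 0.09 -0.03  0.04] w 0.0215
```

View pics/k14.png

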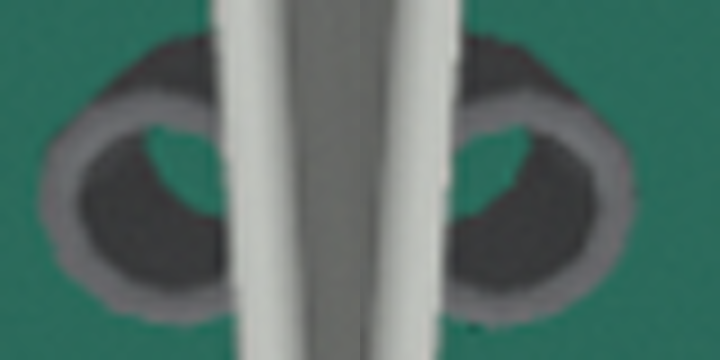

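View pics/s14.png

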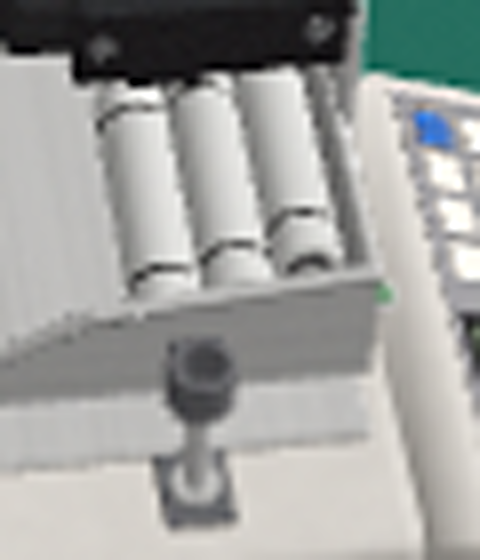

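The pan is right over the pin in the side view: tube axis at column 202 of the crop, pin at 199, which is about 1 mm. I'll lower it slowly while watching the forces.

arm_command([
  [0, [0, 0, 0.001], [0, 0, 0]],
  [0, [0, 0, 0.002], [0, 0, 0]],
  [0, [0, 0, 0.003], [0, 0, 0]],
  [0, [0, 0, 0.004], [0, 0, 0]],
  [0, [0, 0, 0.005], [0, 0, 0]],
  [0, [0, 0, 0.006], [0, 0, 0]],
  [0, [0, 0, 0.007], [0, 0, 0]],
  [0, [0, 0, 0.008], [0, 0, 0]],
  [0, [0, 0, 0.009], [0, 0, 0]],
  [0, [0, 0, 0.01], [0, 0, 0]],
], squeeze=60)

```text
time: 22.03
ee_pos: [0.5575, 0.3434, 0.2221]
eef_rot: [0.999, 0.048, -0.0, -0.0]
ft_force: [-0.3, 0.2, -5.6]
width: 0.0213
```

```bash
python3 -c "
from h import *
s=where(); c=camera('wrist'); c['st']=s; np.save('w15.npy',c,allow_pickle=True)
a=cv2.resize(c['pixels'][210:250,145:185,::-1],None,fx=9,fy=9,interpolation=cv2.INTER_CUBIC)
b=cv2.resize(c['pixels'][210:250,380:420,::-1],None,fx=9,fy=9,interpolation=cv2.INTER_CUBIC)
cv2.imwrite('pics/k15.png',np.hstack([a,b]))"
```

```text
t 22.03 pos [0.5575 0.3434 0.2221] yaw 0.0951 pitch -0.0001 zaxis [-1.e-04  4.e-04 -1.e+00] F [-0.27  0.18 -5.56] M [ 0.09 -0.12  0.01] w 0.0213
```

View pics/k15.png

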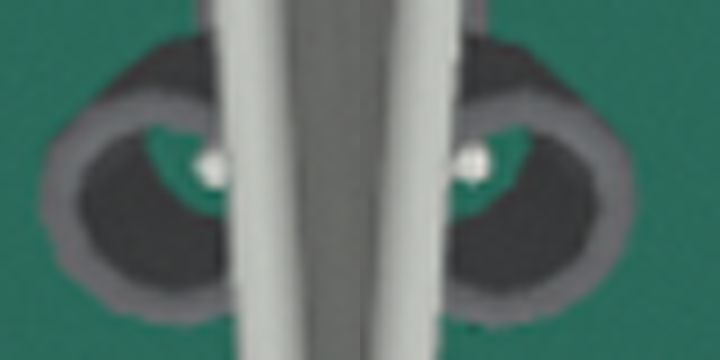

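Both pin tips show inside the bores, symmetric at crop (212,168) and (471,163), about 1 mm from the bore axes, and there is no side force. I'll carry on down.

arm_command([
  [0, [0, 0, 0.002], [0, 0, 0]],
  [0, [0, 0, 0.004], [0, 0, 0]],
  [0, [0, 0, 0.006], [0, 0, 0]],
  [0, [0, 0, 0.008], [0, 0, 0]],
  [0, [0, 0, 0.01], [0, 0, 0]],
  [0, [0, 0, 0.012], [0, 0, 0]],
  [0, [0, 0, 0.014], [0, 0, 0]],
  [0, [0, 0, 0.015], [0, 0, 0]],
  [0, [0, 0, 0.016], [0, 0, 0]],
  [0, [0, 0, 0.017], [0, 0, 0]],
], squeeze=60)

```text
time: 22.92
ee_pos: [0.5575, 0.3434, 0.2051]
eef_rot: [0.999, 0.048, -0.0, -0.0]
ft_force: [-0.5, 0.2, -5.4]
width: 0.0215
```

```bash
python3 -c "
from h import *
s=where()"
```

```text
t 22.92 pos [0.5575 0.3434 0.2051] yaw 0.0951 pitch -0.0 zaxis [-0.e+00  4.e-04 -1.e+00] F [-0.47  0.2  -5.44] M [ 0.05 -0.03  0.  ] w 0.0215
```

Nothing is touching yet and about 3.5 mm remains, so I'll feel down in small steps.

arm_command([
  [0, [0, 0, 0.0005], [0, 0, 0]],
  [0, [0, 0, 0.001], [0, 0, 0]],
  [0, [0, 0, 0.0014], [0, 0, 0]],
  [0, [0, 0, 0.0018], [0, 0, 0]],
  [0, [0, 0, 0.0022], [0, 0, 0]],
  [0, [0, 0, 0.0026], [0, 0, 0]],
  [0, [0, 0, 0.0029], [0, 0, 0]],
  [0, [0, 0, 0.0032], [0, 0, 0]],
  [0, [0, 0, 0.0035], [0, 0, 0]],
  [0, [0, 0, 0.0035], [0, 0, 0]],
], squeeze=60)

```text
time: 23.75
ee_pos: [0.5575, 0.3434, 0.2017]
eef_rot: [0.999, 0.048, 0.0, -0.0]
ft_force: [-0.0, 0.9, -5.8]
width: 0.0215
```

```bash
python3 -c "
from h import *
s=where()"
```

```text
t 23.75 pos [0.5575 0.3434 0.2017] yaw 0.095 pitch 0.0 zaxis [-0.e+00  4.e-04 -1.e+00] F [-0.03  0.92 -5.78] M [ 0.04 -0.03  0.01] w 0.0215
```

arm_command([
  [0, [0, 0, 0.0002], [0, 0, 0]],
  [0, [0, 0, 0.0004], [0, 0, 0]],
  [0, [0, 0, 0.0006], [0, 0, 0]],
  [0, [0, 0, 0.0008], [0, 0, 0]],
  [0, [0, 0, 0.001], [0, 0, 0]],
  [0, [0, 0, 0.0011], [0, 0, 0]],
  [0, [0, 0, 0.0012], [0, 0, 0]],
  [0, [0, 0, 0.0013], [0, 0, 0]],
  [0, [0, 0, 0.0014], [0, 0, 0]],
  [0, [0, 0, 0.0015], [0, 0, 0]],
], squeeze=60)

```text
time: 24.58
ee_pos: [0.5575, 0.3434, 0.2016]
eef_rot: [0.999, 0.047, 0.0, -0.0]
ft_force: [-4.3, -5.2, 9.8]
width: 0.0214
```

```bash
python3 -c "
from h import *
s=where()
c=camera('side');crop(c['pixels'],240,180,400,320,5,'pics/s16.png')"
```

```text
t 24.58 pos [0.5575 0.3434 0.2016] yaw 0.0949 pitch 0.0008 zaxis [ 8.e-04  2.e-04 -1.e+00] F [-4.33 -5.23  9.82] M [-1.05  1.14  0.03] w 0.0214
```

View pics/s16.png

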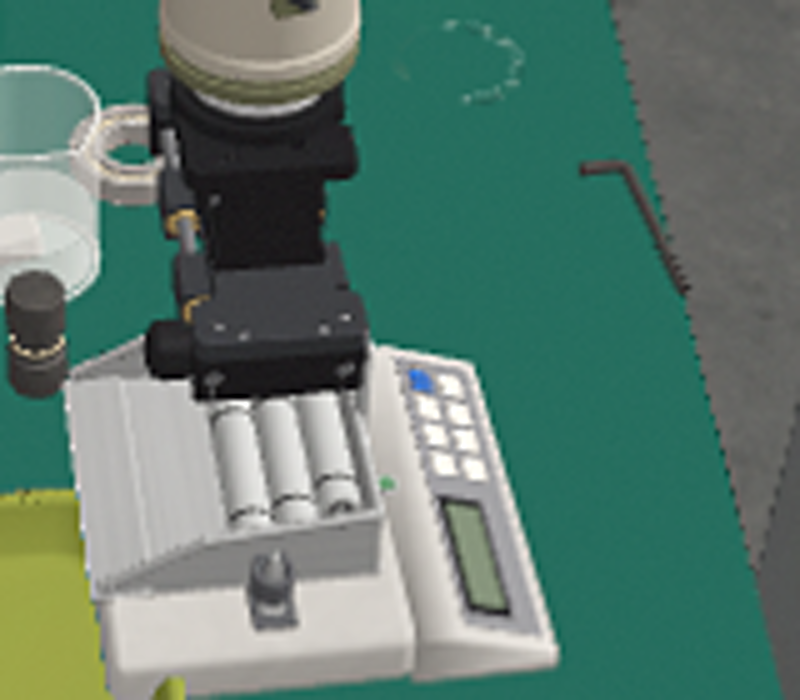

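The pan is fully down: contact came at TCP z = 0.2016, the expected height, and the pin tip stands out of the knuckle at crop (272,560). I'll take off the preload, open slowly and retreat straight up.

arm_command([
  [0, [0, 0, -0.0005], [0, 0, 0]],
  [0, [0, 0, -0.0008], [0, 0, 0]],
  [0, [0, 0, -0.0008], [0, 0, 0]],
  [35, [0, 0, -0.0008], [0, 0, 0]],
  [45, [0, 0, -0.0008], [0, 0, 0]],
  [60, [0, 0, -0.0008], [0, 0, 0]],
  [60, [0, 0, -0.0008], [0, 0, 0]],
  [60, [0, 0, -0.0008], [0, 0, 0]],
  [60, [0, 0, -0.0008], [0, 0, 0]],
  [60, [0, 0, -0.0008], [0, 0, 0]],
], squeeze=10)

```text
time: 25.47
ee_pos: [0.5575, 0.3434, 0.2009]
eef_rot: [0.999, 0.048, -0.0, -0.0]
ft_force: [-0.2, 0.2, 0.5]
width: 0.0512
```

```bash
python3 -c "
from h import *
s=where()
c=camera('wrist');cv2.imwrite('pics/w17.png',c['pixels'][:,:,::-1])"
```

```text
t 25.47 pos [0.5575 0.3434 0.2009] yaw 0.0951 pitch -0.0 zaxis [-1.e-04  4.e-04 -1.e+00] F [-0.24  0.16  0.49] M [-0.02  0.01  0.02] w 0.0512
```

View pics/w17.png

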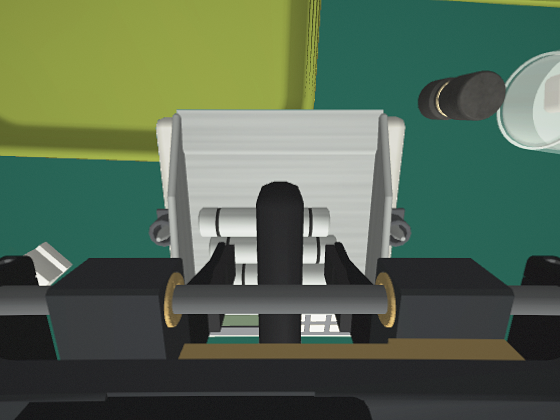

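The jaws are open with the force near zero, and the rollers are seated at the back wall (rows 222, 248 and 272). I'll retreat upward.

arm_command([
  [60, [0, 0, -0.003], [0, 0, 0]],
  [60, [0, 0, -0.008], [0, 0, 0]],
  [60, [0, 0, -0.015], [0, 0, 0]],
  [60, [0, 0, -0.025], [0, 0, 0]],
  [60, [0, 0, -0.04], [0, 0, 0]],
  [60, [0, 0, -0.06], [0, 0, 0]],
  [60, [0, 0, -0.08], [0, 0, 0]],
  [60, [0, 0, -0.1], [0, 0, 0]],
  [60, [0, 0, -0.12], [0, 0, 0]],
  [60, [0, 0, -0.13], [0, 0, 0]],
])

```text
time: 26.35
ee_pos: [0.5576, 0.3439, 0.3348]
eef_rot: [0.999, 0.048, 0.002, -0.001]
ft_force: [-0.1, 1.1, -0.0]
width: 0.0523
```

arm_command([
  [60, [-0.01, 0, -0.002], [0, 0, 0]],
  [60, [-0.03, 0, -0.005], [0, 0, 0]],
  [60, [-0.05, 0, -0.01], [0, 0, 0]],
  [60, [-0.07, 0, -0.01], [0, 0, 0]],
  [60, [-0.08, 0, -0.01], [0, 0, 0]],
  [60, [-0.08, 0, -0.01], [0, 0, 0]],
  [60, [-0.08, 0, -0.01], [0, 0, 0]],
  [60, [-0.08, 0, -0.01], [0, 0, 0]],
  [60, [-0.08, 0, -0.01], [0, 0, 0]],
  [60, [-0.08, 0, -0.01], [0, 0, 0]],
])

```text
time: 27.18
ee_pos: [0.4786, 0.3356, 0.3406]
eef_rot: [0.999, 0.047, -0.0, -0.0]
ft_force: [-0.7, 0.3, 0.4]
width: 0.052
```

```bash
python3 -c "
from h import *
np.set_printoptions(precision=4,suppress=True)
s=where(); c=camera('wrist'); c['st']=s; np.save('w18.npy',c,allow_pickle=True)
crop(c['pixels'],150,30,410,250,3,'pics/w18.png')
c=camera('side');cv2.imwrite('pics/s18.png',cv2.resize(c['pixels'][130:330,180:380,::-1],None,fx=3,fy=3))
c=camera('top');cv2.imwrite('pics/t18.png',c['pixels'][:,:,::-1])"
```

```text
t 27.18 pos [0.4786 0.3356 0.3406] yaw 0.0943 pitch -0.0007 zaxis [-0.0008  0.0006 -1.    ] F [-0.73  0.27  0.39] M [ 0.    0.08 -0.01] w 0.052
```

View pics/w18.png

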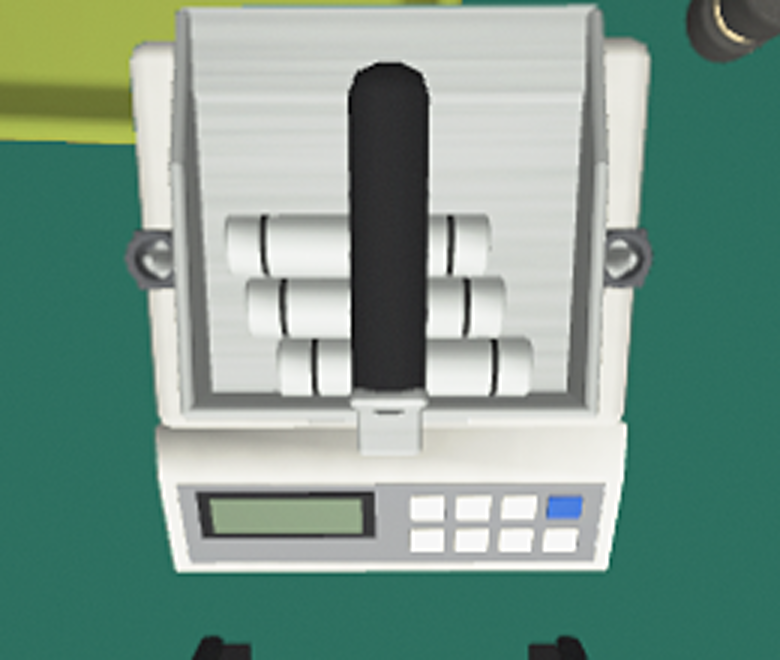

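View pics/s18.png

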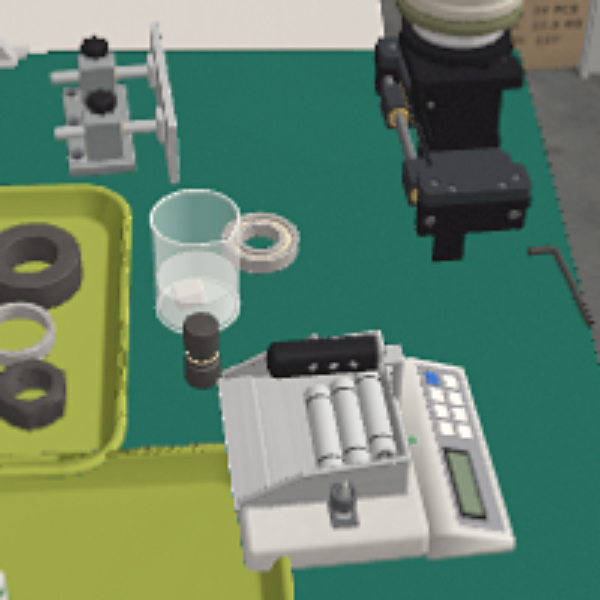

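Both pins stand inside the knuckles at crop (156,258) and (624,258), all three rollers lie at the back wall, and the bystanders have not moved. One last number, then I'll hand in.

```bash
python3 -c "
from h import *
np.set_printoptions(precision=4,suppress=True)
c=np.load('w18.npy',allow_pickle=True).item()
f=lambda a,b:(150+(a+.5)/3-.5,30+(b+.5)/3-.5)
w=onz(c,[f(153,259),f(626,259)],.084,c['st']); d=w[0]-w[1]; print(w.mean(0),np.linalg.norm(d),np.arctan2(-d[0],d[1]))
print(where()['time']); close_job()"
```

```text
[0.5543 0.3432 0.084 ] 0.16900120630697346 0.09396772640958909
t 27.33 pos [0.4781 0.3358 0.3408] yaw 0.0949 pitch -0.0005 zaxis [-0.0006  0.0006 -1.    ] F [ 0.33 -0.31  0.15] M [-0.01  0.02 -0.01] w 0.0519
27.3333
the job is handed in; nothing more can be done
```

The pan now sits on the scale over both pins with all three rollers in it. I let go and handed the job in at 27.3 s of the 64 s allowed; no verdict came back.

**What I did:**
- **Scooping:** I pushed the lip along the bench under the rollers until it met the fence. The last reading there was 24 N at the wrist, against 4–8 N of drag before.
- **Lifting:** I tipped the lip up 0.36 rad, so the rollers ran to the back wall, and lifted with the pan's lowest edge about 75 mm above the bench.
- **Placing:** I levelled the pan slowly and lowered it. Contact came at the expected height, with at most about 16 N on the scale.

**Last checks:**

| Check | Result | Limit |
|---|---|---|
| Seat point from cradle, sideways (wrist camera) | about 0.3 mm | 6 mm |
| Pan turned from the scale | about 0.001 rad | 0.1 rad |
| Pins | tips visible in both knuckles | – |
| Rollers | all three at the back wall, behind the bead | – |
| Beaker, plug gauge, bearing | look unmoved in the side view, not measured | 25 mm |
| Gripper | clear of everything, near-zero force | – |

**What failed or disagreed:**
- **First grasp:** it was too high on the grip because the fingers were still closing when I lifted. I set the pan down and took it again.
- **Side camera:** over the scale it put the left knuckle up to 5 mm from its pin, while the wrist camera said about 1 mm. I went by the wrist camera, and both pins entered without side force.
- **Full contact:** the wrist showed a sideways force of about 7 N when the pan bottomed out. It went once I eased off.

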